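Weigh a valve body on a spring scale

ROBOT

A 7-joint arm with a two-finger parallel gripper is mounted at the origin on a cart in front of the work surface, level with it; the furniture and walls round the work are solid. World frame = base frame: x ahead of the robot, y to its left, z up, the work surface at z = 0. Lengths are in mm, angles in degrees, forces in N, time in s.
With the tool pointing down it reaches from about 350 to 900 mm from the base axis. Payload 8.1 kg.
Tool frame: the origin (TCP) lies at the very end of the fingers, on their centre line; the grasp point (between the pads) lies 19 mm behind it (env.hold_point_z is the distance from the TCP to the grasp point, in mm); x points along the fingers, y is the direction in which the jaws open and shut, and the axes are right-handed (so a half turn about x gives the same grasp; the last joint's range is limited). The gripper opens to 85 mm and grips with 20 to 120 N. Pads are 22 mm wide; open, the fingers measure 114 mm over their backs; the gripper's body (76 mm by 85 mm) begins 54 mm behind the grasp point. The pads swing forward as they close: fully open they stand 13 mm farther back than shut.
Start: joints at [64.366, 24.895, 1.432, 90.138, -0.665, 64.973, -4.303], TCP at [211.232, -588.237, 231.323] pointing down, gripper open.
Joint ranges: [-149.89, 149.89], [-25.12, 119.58], [-72.63, 75.52], [4.76, 147.25], [-75.54, 255.54], [6.69, 114.76], [-157.13, 157.13]. Speed limits (degrees/s): [127.2, 127.2, 172.46, 172.46, 180, 180, 180].

INTERFACE

Orientations are given as [roll, pitch, yaw] about the fixed x, y, z axes, in that order (R = Rz(yaw) Ry(pitch) Rx(roll)).
In Python, from station import observe, camera, job, spotter, env gives the robot as it stands.
- The arm moves only by the tool jog_arm, never from a script. Its argument "increments" is a list of rows, each a list of 3 entries, a list of its own where there are three numbers: the closure, from -1 (fully open) to 1 (shut), then the shift along the tool's x, y, z in m, then the turn about the tool's x in rad. In form: [[jaw, [dx, dy, dz], twist], ...]. A call has 1 to 12 rows; each row is the pose to reach, as a shift and turn from the pose commanded when the call began, along the tool's axes at that moment; what a row does not reach only later rows make up. A row lasts 1/8 s, in which the tool goes at most 62.5 mm and 10.7 degrees, less where a joint would pass 70% of its speed; a pose out of reach is approached as far as the arm can. A call with a gripper value outside its range is refused whole. The fingers move at their own pace and stop on an object; "squeeze" is the grip in N (left out, the last holds). Time passes only in rows, so rows that repeat a pose let the fingers close. It gives the time, the measured TCP pose, the force and the opening at its end, in the units of the state.
- observe(): the state, without advancing time (a new reading comes with each control period).
- camera(name): name is "scene" or "top"; returns a dict with "img" (400x640x3 uint8, red, green, blue), "mtx" (3x3 intrinsics, pixels), "cam_to_world" (4x4, takes a point from camera to world coordinates). Camera axes: x right, y down, z forward; pixel columns grow to the right and rows downward; lengths in mm; the calibration is good to about 2 mm. A picture is of the moment at which its call begins. There is no depth.
- job.hand_in(): hands the job in, once; it reports no verdict.
Trained networks look in the newest picture that a camera, given by its name, has taken for a name from the list of things; names that differ only in an ending like _2 or _b are one class to them, and where a whole thing is asked for, a point or a joint stands for the part that bears it (a point fixed in the world has none). Each returns a list of dicts, best first, with "p" (0 to 1); they miss things now and then, are a little off and sometimes report something else, mostly with a low value. They report only what shows in the picture. A call takes as long as a camera call. They do not tell look-alikes from the thing itself.
- spotter.masks_of(query, camera): "pixels" (400x640 bool, what is visible of it) and "extent" ([left, top, right, bottom] in pixels, round what is visible of it).
The state is a dict: "t": time; "q": joint angles; "qd": joint speeds; "joint_efforts": joint torques, N m; "tcp_pos": TCP position; "eef_rot": TCP orientation; "ft_force": force on the tool from outside, world axes, zero at the start; "wrist_torque": the same for the moment, N m; "width": finger opening in mm.
Only numpy, scipy, OpenCV 4.12 (cv2) and the standard library are available. Lean on these libraries where they do the work, as an engineer would, in place of code of your own. Each camera call takes 0.05 s, during which the arm holds its last target.

TASK

Hang the steel valve body by its eye in the dip of the spring scale's hook, letting the spring take the weight so gently that the hook neither drops nor springs back when you let go, and never overloading the scale. When it hangs still, press the key of the readout box fully down to store the weight and let it come up; leave the valve body hanging and everything else where it is.

Things in the scene. Friction and masses are not known exactly. Their poses are not given: they have to be found in the camera images.
- valve_eye (a point): Centre of the flat upright eye on top of the loose steel valve body, 62 mm above its underside. z up; the eye lies in the x-z plane, its hole runs along y (same from both sides). Eye 40 mm wide over its two upright flat sides (along x; grip it there from above at this height), 10 mm thick along y; hole 24 mm wide, from 16 mm below this point to 16 mm above it under the middle of its gabled top bar
- valve_foot (a point): Centre of the valve body's underside (it stands upright on the worktop). Turned steel body, foot diameter 44 mm, two side ports along x (60 mm over their ends, at height 21 mm), shoulder at 41 mm with the eye above it, 86 mm high in all. Mass differs every time, unknown, 0.17 to 0.62 kg
- scale_stand: Spring scale, fixed to the worktop: foot plate 100 x 160 x 12 mm, upright white housing 40 x 46 mm and 278 mm high over the origin (the origin is on the worktop under the housing). Its +y points from the housing along the hook's arm to the hook's free tip; z up. Behind (farther than x = 0.54 m) stand an analyser about 0.2 m high and, from x = 0.6 m, a riser shelf 0.44 m high
- hook_dip (a point): Bottom of the hook's dip, on the upper surface of its 6 mm steel wire, where the eye must hang; same axes as the scale. The arm comes level from the housing (170 mm away at -y), 12 mm higher than the dip, and falls into the dip (flat over 14 mm). Unloaded, 208 mm above the worktop; nothing above it. A valve body hanging freely has its eye centre 16 mm below this point
- hook_tip (a point): Top of the hook's free upturned tip, 19 mm out (+y) from the dip and 12 mm higher than the dip; the eye is threaded over this tip from the +y side
- scale_hook (a joint): How far the hook has been pulled down, m: 0 unloaded, 0.08 at its lower stop. The spring gives about 10 mm per newton (100 N/m) and is lightly damped: a load let go too high or too low bounces. It moves only up and down. The scale is overloaded above 10 N
- readout: Readout box fixed on the worktop, 75 x 85 x 32 mm, grey, with a blank dark window and one round black key on top; origin at the centre of its underside
- key_top (a point): Centre of the top face of the readout's key (diameter 22 mm), pressed straight down
- key (a joint): Travel of the key, m: 0 up, 0.006 fully down (about 4 N); springs back up
- petri0: Bystander, loose: flat round clear dish, 56 x 14 mm; origin at the centre of its underside
- forceps: Bystander, loose: steel forceps lying, 124 long, 8 thick mm; origin at the centre of its underside
- coverglass0: Bystander, loose: small square box, 27 x 27 x 16 mm; origin at the centre of its underside
- calculator: Bystander, loose: pocket calculator lying, 106 x 66 x 13 mm; origin at the centre of its underside
- timer: Bystander, loose: flat white timer, 68 x 62 x 19 mm; origin at the centre of its underside
- oil_bottle: Bystander, loose: small bottle, diameter 26, height 66 mm; origin at the centre of its underside
There are look-alikes about, which are no part of the job. Leave any brown look-alike of the part that bears valve_eye alone.

How it is judged (in metres and radians):
On the way, in this order (a step that is already met when the one before it is completed fails the run):
1. the valve body is lifted in the fingers (height (world z) of valve_eye above 0.12 m and contact force between the fingers and valve above 1 N), for 0.1 s.
2. the valve body hangs in the hook's dip, let go and still (z of valve_eye in the frame of hook_dip between -0.021 and -0.011 m and horizontal distance between valve_eye and hook_dip below 0.01 m and value of joint scale_hook above 0.01 m and contact force between the fingers and valve below 0.05 N and velocity of joint scale_hook between -0.015 and 0.015 m/s and linear speed of valve below 0.03 m/s), for 0.4 s.
3. the key is pressed down while the valve body hangs still (all of step 2 and value of joint key above 0.0045 m), for 0.05 s.
At the end, for the whole second after the job is handed in: The valve body hangs freely by its eye in the dip of the hook (eye centre within 10 mm sideways, 11 to 21 mm below the dip), the hook pulled down by more than 10 mm and moving slower than 15 mm/s, the valve body slower than 30 mm/s, and the key is up again (within 1.5 mm) (all of step 2 and value of joint key below 0.0015 m); the robot touches nothing.
It fails at once if the hook is jerked faster than 0.15 m/s (velocity of joint scale_hook above 0.15 m/s or velocity of joint scale_hook below -0.15 m/s).
It fails at once if the hook drops or springs back (faster than 0.07 m/s) while the fingers do not hold the valve body (contact force between the fingers and valve below 0.05 N and (velocity of joint scale_hook above 0.07 m/s or velocity of joint scale_hook below -0.07 m/s)).
It fails at once if the scale is overloaded: more than 10 N on the hook (contact force between scale_hook and anything else above 10 N).
It fails at once if the key is pressed while the valve body does not hang free and still (value of joint key above 0.003 m and not (z of valve_eye in the frame of hook_dip between -0.021 and -0.011 m and horizontal distance between valve_eye and hook_dip below 0.01 m and value of joint scale_hook above 0.01 m and contact force between the fingers and valve below 0.05 N and velocity of joint scale_hook between -0.015 and 0.015 m/s and linear speed of valve below 0.03 m/s)).
It fails at once if a bystander is moved by more than 30 mm (distance of any of petri0, forceps, coverglass0, calculator, timer, oil_bottle from where it was at the start of the episode above 0.03 m).
It also fails if it takes over 64 s, if anything falls off the work surface, if the arm or the gripper's body presses on something with over 40 N, if the wrist force passes 120 N, or if a joint passes its speed limit or range.

## Working session

There is one attempt and no reset: what is moved stays moved. The work goes in short steps, Python scripts to look and compute and a tool call to move; the robot and the scene stay as the last step left them, time stands still between calls to the robot, and variables do not carry over. Pictures are saved under pics/ and viewed, and the job is handed in when it is done.

Besides the shell and the picture viewer there is one more tool, called after ">>>" by a JSON object that holds its "name" and its "arguments". jog_arm: Moves the arm, as the interface text tells. Its arguments: {"type":"object","properties":{"increments":{"type":"array","items":{"type":"array"}},"squeeze":{"type":"number"}},"required":["increments"]}

```bash
mkdir -p pics; ls; python3 - <<'E'
from station import observe, camera, job, spotter, env
import cv2
s=observe(); print(s); print(env.hold_point_z)
for n in ("scene","top"):
    c=camera(n); cv2.imwrite(f"pics/{n}0.png",c["img"][:,:,::-1]); print(n,c["mtx"],c["cam_to_world"])
E
```

```text
pics
{'t': 0.0, 'q': array([64.36756246, 24.93500203,  1.42998037, 90.19023427, -0.66502663,
       64.97596855, -4.30338359]), 'qd': array([ 0.01232389,  0.08062947, -0.01316637, -0.02548401, -0.01520518,
        0.06275946, -0.09357639]), 'joint_efforts': array([-8.49526950e-04, -6.70479512e+01,  1.02418128e+00, -3.16215456e+01,
        1.53640652e-02,  1.24630632e-02,  2.43601721e-05]), 'tcp_pos': array([ 211.01269592, -587.73532627,  230.53389117]), 'eef_rot': array([-85.28203336,  89.90710128, 114.46799286]), 'ft_force': array([-0.70987419, -0.04934992, -0.14415271]), 'wrist_torque': array([-0.02013597,  0.00085341, -0.05567384]), 'width': 85.4342391644732}
18.700000000000003
scene [[494.34277514   0.         327.71491778]
 [  0.         494.34277514 198.55399061]
 [  0.           0.           1.        ]] [[-7.96219075e-01 -4.65989618e-01  3.85861194e-01 -1.13195854e+02]
 [-6.04976769e-01  6.06708437e-01 -5.15662663e-01  9.62756459e+02]
 [ 6.18820555e-03 -6.44017507e-01 -7.64985724e-01  1.42622375e+03]
 [ 0.00000000e+00  0.00000000e+00  0.00000000e+00  1.00000000e+00]]
top [[505.06815163   0.         321.62887831]
 [  0.         505.06815163 196.81022859]
 [  0.           0.           1.        ]] [[-3.65864326e-01 -7.22393102e-01  5.86763582e-01 -6.22076273e+02]
 [-9.30629058e-01  2.89757492e-01 -2.23540047e-01  5.16700206e+02]
 [-8.53535600e-03 -6.27844568e-01 -7.78291941e-01  1.65484943e+03]
 [ 0.00000000e+00  0.00000000e+00  0.00000000e+00  1.00000000e+00]]
```

View pics/scene0.png

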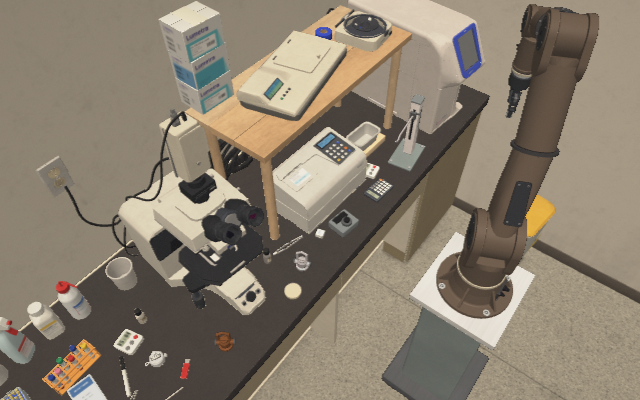

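View pics/top0.png

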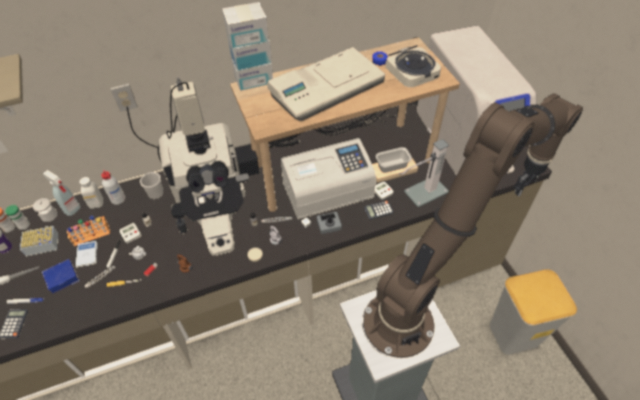

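```bash
cat > h.py <<'E'
import numpy as np, cv2
from station import observe, camera, job, spotter, env
def ray(c,u,v):
    d=np.linalg.inv(c["mtx"])@np.array([u,v,1.]); T=c["cam_to_world"]
    return T[:3,3], T[:3,:3]@d
def atz(c,u,v,z):
    o,d=ray(c,u,v); return o+d*(z-o[2])/d[2]
def proj(c,p):
    T=np.linalg.inv(c["cam_to_world"]); q=T[:3,:3]@np.asarray(p,float)+T[:3,3]; q=c["mtx"]@q; return q[:2]/q[2]
def tri(cs,uvs):
    A=np.zeros((3,3));b=np.zeros(3);L=[]
    for c,(u,v) in zip(cs,uvs):
        o,d=ray(c,u,v); d=d/np.linalg.norm(d); P=np.eye(3)-np.outer(d,d); A+=P;b+=P@o; L.append((o,P))
    x=np.linalg.solve(A,b); return x,[np.linalg.norm(P@(x-o)) for o,P in L]
E
python3 - <<'E'
from h import *
for n in ("scene","top"):
    c=camera(n)
    for q in ["valve_eye","valve_foot","scale_stand","hook_dip","hook_tip","scale_hook","readout","key_top","petri0","forceps","coverglass0","calculator","timer","oil_bottle"]:
        for m in spotter.masks_of(q,n)[:4]:
            ys,xs=np.nonzero(m["pixels"]); 
            print(n,q,round(m["p"],2),m["extent"],len(xs), xs.mean().round(1),ys.mean().round(1))
E
```

```text
scene valve_eye 0.83 [215.9, 327.5, 234.2, 352.3] 308 223.8 340.6
scene valve_foot 0.87 [215.3, 327.8, 236.8, 349.7] 301 223.4 340.4
scene valve_foot 0.66 [293.6, 252.1, 310.7, 271.3] 217 301.6 261.6
scene scale_stand 0.85 [387.5, 95.2, 423.7, 169.9] 1212 409.3 138.7
scene hook_dip 0.5 [316.1, 228.4, 324.0, 235.6] 63 319.2 233.1
scene hook_tip 0.65 [409.8, 111.5, 418.8, 116.2] 63 412.5 115.1
scene scale_hook 0.58 [397.1, 112.9, 421.8, 139.8] 89 408.2 122.0
scene scale_hook 0.29 [391.1, 94.6, 422.6, 165.6] 1189 409.6 138.0
scene readout 0.88 [328.7, 209.4, 360.5, 236.2] 555 342.5 222.7
scene readout 0.19 [318.5, 230.0, 322.1, 237.4] 45 319.4 233.0
scene petri0 0.67 [282.0, 282.9, 300.2, 301.4] 246 291.9 290.6
scene petri0 0.19 [366.5, 165.2, 378.6, 179.6] 167 371.1 171.1
scene calculator 0.81 [363.7, 175.5, 389.0, 202.9] 428 378.0 189.7
scene calculator 0.27 [392.9, 114.6, 417.3, 139.1] 51 409.1 120.4
scene timer 0.46 [366.3, 166.4, 378.3, 179.5] 141 371.0 170.4
top valve_eye 0.57 [274.0, 227.2, 280.6, 245.2] 145 274.4 235.6
top valve_eye 0.52 [179.3, 258.1, 192.8, 270.2] 140 184.1 26
[... 442 characters left out ...]
 432.4 157.1
top scale_hook 0.34 [272.0, 225.4, 282.3, 241.0] 151 274.8 235.7
top readout 0.95 [314.5, 209.7, 338.3, 231.3] 428 328.2 222.2
top readout 0.44 [375.6, 184.4, 392.2, 199.4] 205 382.8 190.8
top key_top 0.64 [244.5, 247.0, 261.2, 261.1] 143 254.6 253.3
top petri0 0.65 [249.6, 246.5, 260.3, 260.5] 159 254.4 253.5
top petri0 0.3 [269.8, 227.4, 280.0, 246.3] 131 274.7 235.9
top forceps 0.64 [276.4, 218.9, 283.1, 220.1] 4 280.0 218.2
top coverglass0 0.43 [320.0, 211.1, 339.0, 232.3] 391 328.3 221.9
top calculator 0.77 [360.9, 203.3, 396.8, 217.4] 353 377.6 209.3
top timer 0.67 [374.3, 182.3, 395.2, 199.8] 222 383.3 190.3
top oil_bottle 0.65 [274.3, 225.1, 281.6, 242.9] 160 274.2 235.4
```

```bash
python3 - <<'E'
from h import *
a=cv2.imread("pics/scene0.png"); b=cv2.imread("pics/top0.png")
r=lambda im,x0,y0,x1,y1,k:cv2.resize(im[y0:y1,x0:x1],None,fx=k,fy=k,interpolation=cv2.INTER_CUBIC)
cv2.imwrite("pics/c1.png",r(a,260,205,370,305,7)); cv2.imwrite("pics/c2.png",r(a,360,80,460,180,6))
cv2.imwrite("pics/c3.png",r(b,235,195,350,275,6)); cv2.imwrite("pics/c4.png",r(b,370,120,470,215,6))
cv2.imwrite("pics/c5.png",r(a,120,310,250,390,6))
E
```

```text
(no output)
```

View pics/c1.png

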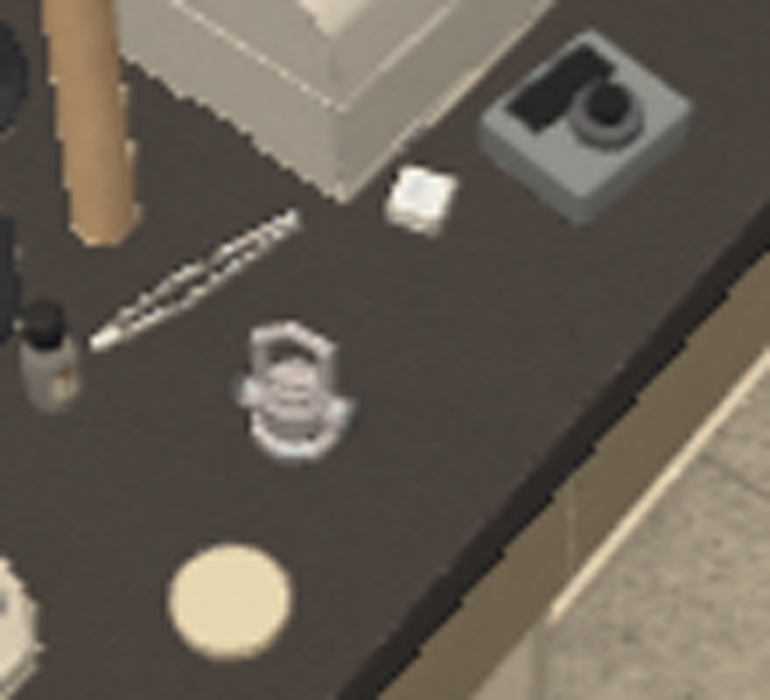

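View pics/c2.png

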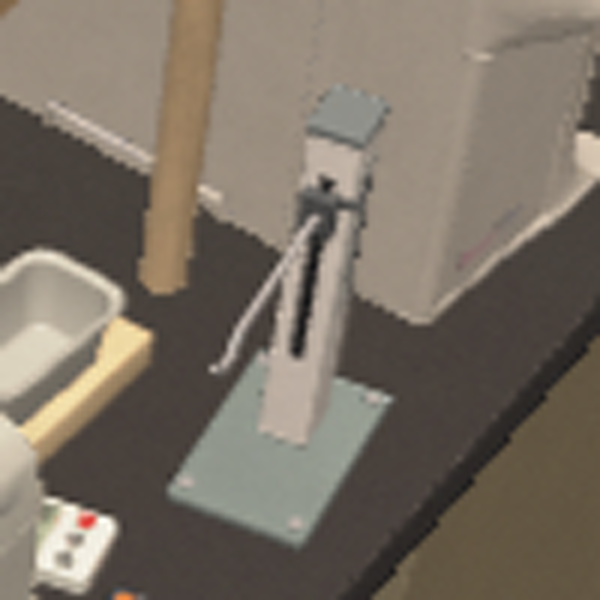

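View pics/c3.png

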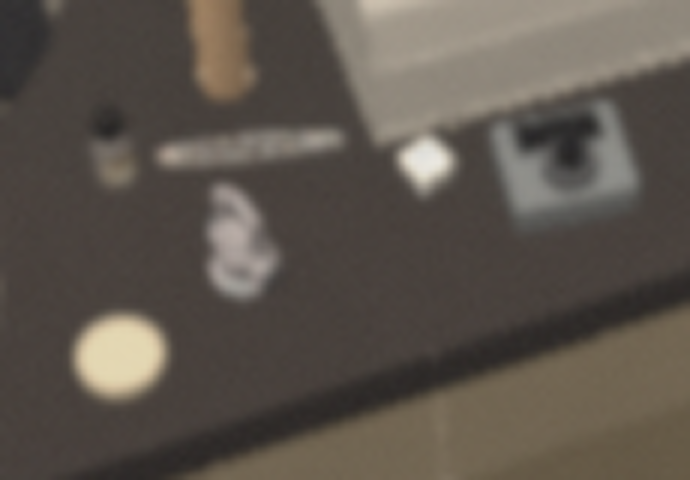

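View pics/c4.png

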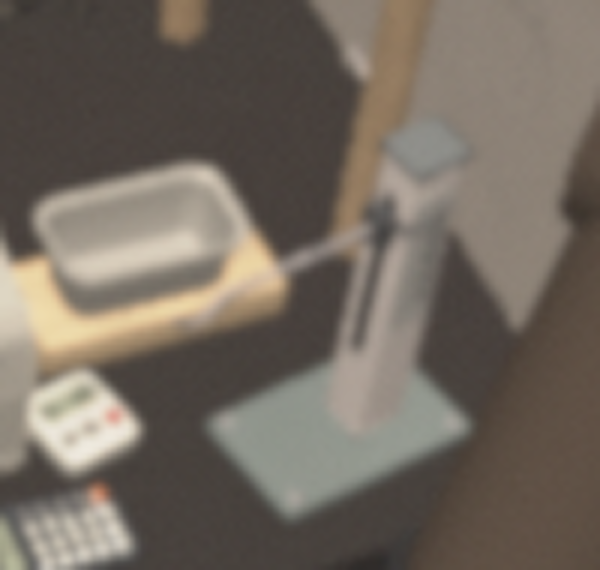

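View pics/c5.png

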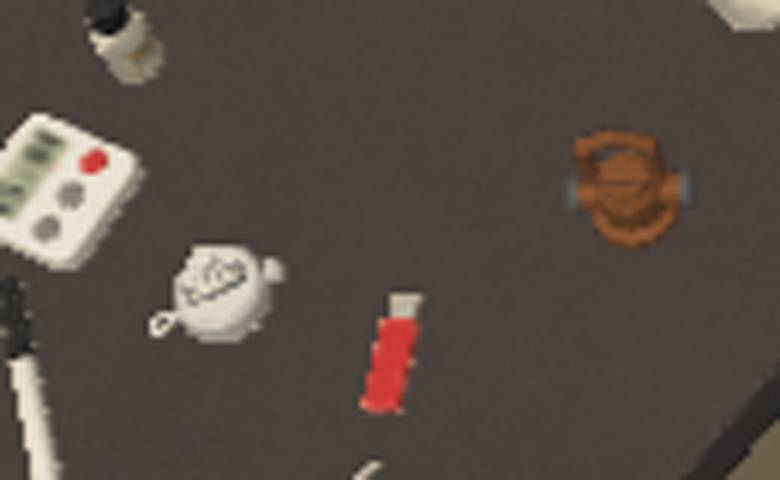

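Candidates for the valve body are the bright steel one at scene (302,261), top (274,236), and a brown one at scene (224,340), top (184,264). The steel one fits the description, and crop c1 confirms it: grey metal, two ports, a gabled eye. The brown one is the look-alike to leave alone. In c2 the scale's hook runs from the housing at about (413,115) to its tip at about (396,141). I'll fit the poses next.

```bash
cat > fit.py <<'E'
from h import *
from scipy.optimize import minimize
cs={n:camera(n) for n in ("scene","top")}
K=6
def crop(c,x0,y0,x1,y1): return cv2.resize(c["img"][y0:y1,x0:x1],None,fx=K,fy=K,interpolation=cv2.INTER_CUBIC)
box={"scene":(285,243,320,280),"top":(260,215,292,256)}
obs={}
for n,c in cs.items():
    x0,y0,x1,y1=box[n]; g=crop(c,*box[n]).astype(np.float32).mean(2)
    bg=np.median(g); hi=np.percentile(g,96); obs[n]=np.clip((g-bg)/(hi-bg),0,1); print(n,bg,hi)
th=np.linspace(0,2*np.pi,24,endpoint=False)
def disc(r,z): return np.c_[r*np.cos(th),r*np.sin(th),0*th+z]
def parts(rw):
    P=[np.r_[disc(22,0),disc(22,6)],np.r_[disc(rw,6),disc(rw,41)]]
    P.append(np.r_[np.c_[0*th-30,8*np.cos(th),21+8*np.sin(th)],np.c_[0*th+30,8*np.cos(th),21+8*np.sin(th)]])
    bx=lambda pts:np.array([[x,y,z] for x,z in pts for y in (-5,5)],float)
    P+= [bx([(-20,41),(-12,41),(-12,72),(-20,72)]),bx([(20,41),(12,41),(12,72),(20,72)]),
         bx([(-20,72),(-12,72),(0,78),(0,86),(-8,84)]),bx([(20,72),(12,72),(0,78),(0,86),(8,84)])]
    return P
def render(n,x,y,yaw,rw):
    c=cs[n]; x0,y0,x1,y1=box[n]; im=np.zeros(((y1-y0)*K,(x1-x0)*K),np.float32)
    T=np.linalg.inv(c["cam_to_world"]); R=np.array([[np.cos(yaw),-np.sin(yaw),0],[np.sin(yaw),np.cos(yaw),0],[0,0,1]])
    for P in parts(rw):
        q=(T[:3,:3]@((P@R.T+[x,y,0]).T)).T+T[:3,3]; q=q@c["mtx"].T; uv=q[:,:2]/q[:,2:]
        p=((uv-[x0,y0]+0.5)*K-0.5)
        h=cv2.convexHull(p.astype(np.float32))[:,0]
        cv2.fillConvexPoly(im,np.round(h*16).astype(np.int32),1.0,shift=4)
    return cv2.GaussianBlur(im,(0,0),K*(0.5 if n=="scene" else 0.9))
def cost(p,ns=("scene","top")):
    return sum(((render(n,p[0],p[1],np.radians(p[2]),p[3])-obs[n])**2).mean() for n in ns)
if __name__=="__main__":
    p0=atz(cs["scene"],301.6,261.6,35); print("init",p0)
    for ns in (("scene",),("top",),("scene","top")):
        best=None
        for yaw in range(-90,90,20):
            r=minimize(cost,[p0[0],p0[1],yaw,18],args=(ns,),method="Nelder-Mead",options=dict(initial_simplex=[[p0[0],p0[1],yaw,18],[p0[0]+6,p0[1],yaw,18],[p0[0],p0[1]+6,yaw,18],[p0[0],p0[1],yaw+12,18],[p0[0],p0[1],yaw,15]],maxiter=150))
            if best is None or r.fun<best.fun: best=r
        print(ns,best.x.round(1),best.fun)
    v=[np.hstack([obs[n],render(n,*best.x[:2],np.radians(best.x[2]),best.x[3])]) for n in obs]
    w=max(i.shape[1] for i in v); v=[np.pad(i,((0,0),(0,w-i.shape[1]))) for i in v]
    cv2.imwrite("pics/fit1.png",np.vstack(v)*255)
E
python3 fit.py
```

```text
scene 67.333336 175.33333
top 67.0 152.33333
init [491.74660571 295.70468629  35.        ]
('scene',) [497.3 289.5  20.3  10.6] 0.036669258028268814
('top',) [494.  291.2   8.5  16.2] 0.05705743655562401
('scene', 'top') [496.7 289.8  18.3  10.6] 0.09670200943946838[ WARN:0@16.108] global loadsave.cpp:1063 imwrite_ Unsupported depth image for selected encoder is fallbacked to CV_8U.
```

```bash
ls -la pics; python3 - <<'E'
from h import *
cs=[camera("scene"),camera("top")]
c=cs[0]
# plate corners top surface z=12, scene crop c2 (x6, origin 360,80)
for n,(ox,oy),pts,cc in (("scene",(360,80),[(168,490),(300,548),(392,400),(265,352)],cs[0]),("top",(370,120),[(207,427),(290,520),(470,425),(385,345)],cs[1])):
    for (u,v) in pts: print(n,(u,v),atz(cc,ox+u/6-.4,oy+v/6-.4,12).round(1))
P=lambda a,b:print(*[x.round(1) if hasattr(x,'round') else x for x in tri(cs,[(360+a[0]/6-.4,80+a[1]/6-.4),(370+b[0]/6-.4,120+b[1]/6-.4)])])
P((217,370),(190,322)) # tip
# key
for (u,v,w) in ((608,103,38),(590,28,32),(692,105,32),(480,118,32),(582,196,32)): print("readout",atz(cs[0],260+u/7-.4,205+v/7-.4,w).round(1))
for (u,v,w) in ((570,148,38),(495,122,32),(612,103,32),(640,185,32),(515,212,32)): print("readout top",atz(cs[1],235+u/6-.4,195+v/6-.4,w).round(1))
E
```

```text
total 2240
drwxr-xr-x 2 agent agent   4096 Dec  6 13:27 .
drwxr-xr-x 3 agent agent   4096 Dec  6 13:27 ..
-rw-r--r-- 1 agent agent 426020 Dec  6 13:21 c1.png
-rw-r--r-- 1 agent agent 319873 Dec  6 13:21 c2.png
-rw-r--r-- 1 agent agent 212020 Dec  6 13:21 c3.png
-rw-r--r-- 1 agent agent 258758 Dec  6 13:21 c4.png
-rw-r--r-- 1 agent agent 269439 Dec  6 13:21 c5.png
-rw-r--r-- 1 agent agent  40899 Dec  6 13:27 fit1.png
-rw-r--r-- 1 agent agent 391487 Dec  6 13:19 scene0.png
-rw-r--r-- 1 agent agent 348299 Dec  6 13:19 top0.png
scene (168, 490) [ 528.2 -291.5   12. ]
scene (300, 548) [ 430.8 -299.5   12. ]
scene (392, 400) [ 453.1 -457.9   12. ]
scene (265, 352) [ 547.4 -445.8   12. ]
top (207, 427) [ 517.6 -289.6   12. ]
top (290, 520) [ 422.7 -304.2   12. ]
top (470, 425) [ 450.6 -461.4   12. ]
top (385, 345) [ 538.2 -443.1   12. ]
[ 475.5 -231.7  193.8] [np.float64(1.648539445547481), np.float64(1.6485394455475184)]
readout [476.1  63.1  38. ]
readout [514.7  25.1  32. ]
readout [444.   34.3  32. ]
readout [524.5 106.5  32. ]
readout [454.7 114.5  32. ]
readout top [478.5  64.8  38. ]
readout top [521.2 101.6  32. ]
readout top [506.9  22.9  32. ]
readout top [437.5  31.8  32. ]
readout top [447.9 116.   32. ]
```

View pics/fit1.png

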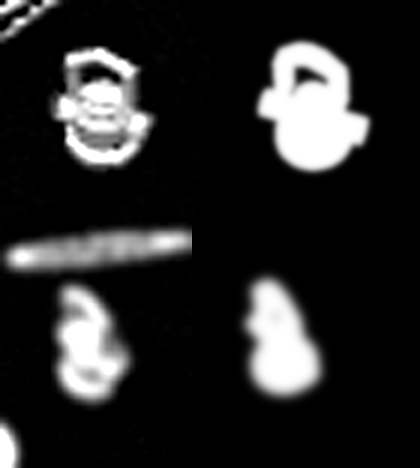

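```bash
sed -i 's/hi=np.percentile(g,96)/hi=bg+0.5*(np.percentile(g,96)-bg)/; s/"top":(260,215,292,256)/"top":(262,222,292,256)/' fit.py; sed -i 's/cv2.imwrite("pics\/fit1.png",np.vstack(v)\*255)/cv2.imwrite("pics\/fit2.png",(np.vstack(v)*255).astype(np.uint8))/' fit.py
python3 fit.py
cat > ov.py <<'E'
from h import *
def scale_pts(ox,oy,yaw,dip=170,dz=0):
    R=np.array([[np.cos(yaw),-np.sin(yaw),0],[np.sin(yaw),np.cos(yaw),0],[0,0,1]])
    w=lambda p:R@np.array(p,float)+[ox,oy,0]
    L=[]
    pl=[w((a,b,12)) for a,b in((-50,-80),(50,-80),(50,80),(-50,80))]; L.append(pl+[pl[0]])
    t=[w((a,b,278)) for a,b in((-20,-23),(20,-23),(20,23),(-20,23))]; L.append(t+[t[0]])
    h=[w((0,b,z-3-dz)) for b,z in((23,220),(dip-19,220),(dip-7,208),(dip+7,208),(dip+19,220))]; L.append(h)
    return L
def draw(c,L,box,k,fn):
    x0,y0,x1,y1=box; im=cv2.resize(c["img"][y0:y1,x0:x1,::-1],None,fx=k,fy=k,interpolation=cv2.INTER_CUBIC)
    for l,col in zip(L,((0,0,255),(0,255,0),(255,0,0))):
        p=np.array([(proj(c,q)-[x0,y0]+.5)*k-.5 for q in l]); cv2.polylines(im,[np.round(p*16).astype(np.int32)],False,col,1,cv2.LINE_AA,4)
    cv2.imwrite(fn,im)
if __name__=="__main__":
    a,b=camera("scene"),camera("top")
    L=scale_pts(487,-374,np.radians(7.5))
    draw(a,L,(370,80,440,180),6,"pics/o1.png"); draw(b,L,(385,120,460,215),6,"pics/o2.png")
    i,j=cv2.imread("pics/o1.png"),cv2.imread("pics/o2.png"); j=cv2.resize(j,(j.shape[1]*i.shape[0]//j.shape[0],i.shape[0])); cv2.imwrite("pics/o3.png",cv2.resize(np.hstack([i,j]),None,fx=.9,fy=.9))
E
python3 ov.py
```

```text
scene 67.333336 121.16667
top 66.666664 109.33333
init [491.74660571 295.70468629  35.        ]
('scene',) [496.8 289.8  24.   12.1] 0.027805903926491737
('top',) [493.3 291.   21.8  20. ] 0.02333371341228485
('scene', 'top') [496.5 290.1  23.9  12.2] 0.05439300090074539
```

View pics/o3.png

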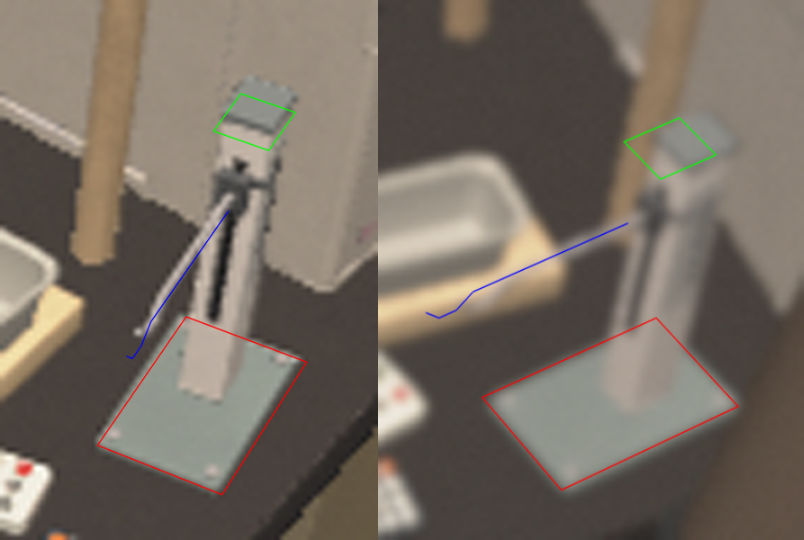

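View pics/fit2.png

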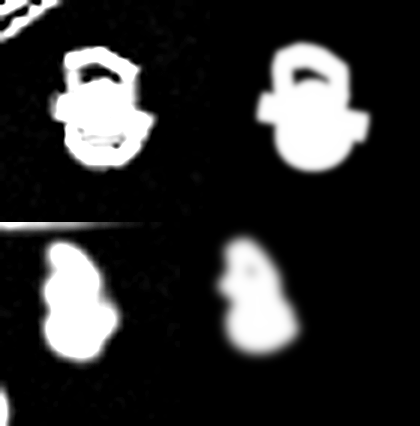

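```bash
cat > ov2.py <<'E'
from ov import *
import sys
o=float(sys.argv[1]); dip=float(sys.argv[2]); yaw=np.radians(float(sys.argv[3]))
a,b=camera("scene"),camera("top")
d=np.array([-np.sin(yaw),np.cos(yaw)])
org=np.array([487,-374])-o*d
L=scale_pts(*org,yaw,dip); L[0]=scale_pts(487,-374,yaw)[0]
draw(a,L,(380,85,440,175),6,"pics/o1.png"); draw(b,L,(395,130,455,215),6,"pics/o2.png")
i,j=cv2.imread("pics/o1.png"),cv2.imread("pics/o2.png"); j=cv2.resize(j,(j.shape[1]*i.shape[0]//j.shape[0],i.shape[0])); cv2.imwrite(sys.argv[4],cv2.resize(np.hstack([i,j]),None,fx=1,fy=1))
print(org, org+dip*d)
E
python3 ov2.py 35 170 7.5 pics/o4.png
```

```text
[ 491.56841673 -408.70057015] [ 469.37896405 -240.15494371]
```

View pics/o4.png

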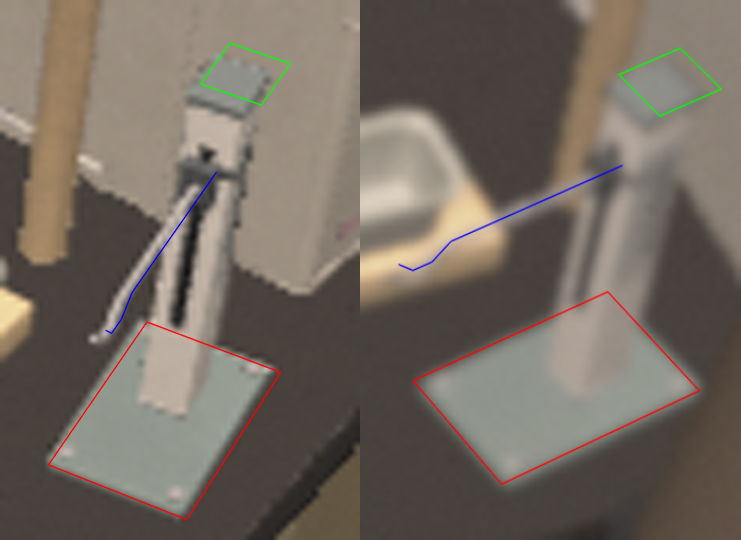

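```bash
python3 - <<'E'
from h import *
cs=[camera("scene"),camera("top")]
S=lambda u,v:(380+u/6-.4,85+v/6-.4); T=lambda u,v:(395+(u-360)/6.353-.4,130+v/6.353-.4)
for n,a,b in (("lid",(229,83),(653,93)),("tip",(97,338),(396,272)),("slotarm",(192,187),(600,172)),("dip?",(112,320),(412,275))):
    x,e=tri(cs,[S(*a),T(*b)]); print(n,x.round(1),np.round(e,1))
for z in (215,217,220): print(z,atz(cs[0],*S(97,338),z).round(1),atz(cs[1],*T(396,272),z).round(1))
print("lid@278",atz(cs[0],*S(229,83),278).round(1),atz(cs[1],*T(653,93),278).round(1))
E
```

```text
lid [ 496.8 -402.4  268.9] [2.4 2.4]
tip [ 472.5 -224.6  203.6] [0.8 0.8]
slotarm [ 499.8 -379.7  202.5] [0.3 0.3]
dip? [ 466.  -231.5  211.2] [5.1 5.1]
215 [ 467.9 -214.4  215. ] [ 463.  -218.2  215. ]
217 [ 466.9 -212.4  217. ] [ 461.5 -217.2  217. ]
220 [ 465.5 -209.5  220. ] [ 459.3 -215.6  220. ]
lid@278 [ 494.4 -394.5  278. ] [ 486.6 -394.5  278. ]
```

```bash
python3 ov2.py 20 170 7.5 pics/o5.png
```

```text
[ 489.61052384 -393.82889723] [ 467.42107117 -225.28327079]
```

View pics/o5.png

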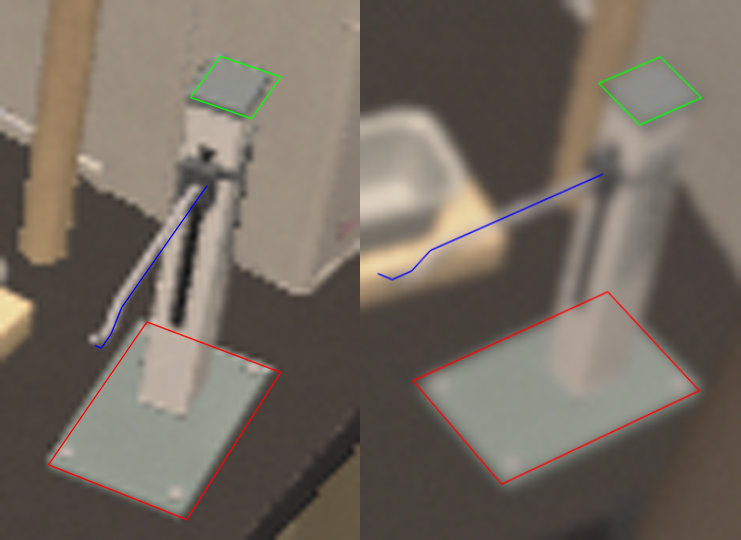

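```bash
python3 - <<'E'
from h import *
a=cv2.imread("pics/scene0.png"); b=cv2.imread("pics/top0.png")
i=cv2.resize(a[105:150,385:430],None,fx=9,fy=9,interpolation=cv2.INTER_NEAREST)
j=cv2.resize(b[140:185,395:440],None,fx=9,fy=9,interpolation=cv2.INTER_NEAREST)
j=cv2.convertScaleAbs(j,alpha=1.5,beta=-60)
cv2.imwrite("pics/hk.png",cv2.resize(np.hstack([i,j]),(800,400)))
E
```

```text
(no output)
```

View pics/hk.png

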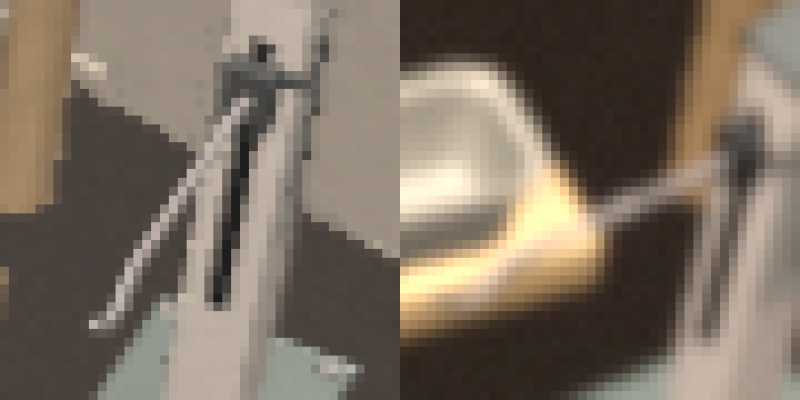

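```bash
cat >> h.py <<'E'
from scipy.spatial.transform import Rotation as Ro
def toolR(s): return Ro.from_euler("xyz",s["eef_rot"],degrees=True).as_matrix()
def plan(s,tgt,jawyaw=None):
    R=toolR(s); d=R.T@(np.asarray(tgt,float)-s["tcp_pos"])/1000
    y=np.degrees(np.arctan2(R[1,1],R[0,1])); out=None
    if jawyaw is not None:
        t=-(jawyaw-y); t=(t+90)%180-90   # tool x is down: + turn lowers world yaw
        out=round(np.radians(t),4)
    print("tcp",s["tcp_pos"].round(1),"jaw yaw",y.round(2),"xaxis",R[:,0].round(4),"d",d.round(4),"twist",out,"q",s["q"].round(1))
E
python3 - <<'E'
from h import *
plan(observe(),[495,290.5,160],23)
E
```

```text
tcp [ 211.2 -588.2  231.3] jaw yaw -70.25 xaxis [-0. -0. -1.] d [ 0.0713 -0.7312 -0.564 ] twist 1.5141 q [64.4 24.9  1.4 90.1 -0.7 65.  -4.3]
```

>>> {"name": "jog_arm", "arguments": {"increments": [[-1,[0,-0.731,-0.564],-1.6275],[-1,[0,-0.731,-0.564],-1.6275],[-1,[0,-0.731,-0.564],-1.6275],[-1,[0,-0.731,-0.564],-1.6275],[-1,[0,-0.731,-0.564],-1.6275],[-1,[0,-0.731,-0.564],-1.6275],[-1,[0,-0.731,-0.564],-1.6275],[-1,[0,-0.731,-0.564],-1.6275],[-1,[0,-0.731,-0.564],-1.6275],[-1,[0,-0.731,-0.564],-1.6275],[-1,[0,-0.731,-0.564],-1.6275],[-1,[0,-0.731,-0.564],-1.6275]]}}

```text
t: 3.8
tcp_pos: [442.4, 127.2, 231.6]
eef_rot: [54.3, 89.9, -12.8]
ft_force: [1.7, -0.8, 0.9]
width: 85.4
```

```bash
python3 - <<'E'
from h import *
plan(observe(),[495,290.5,150],23)
E
```

```text
tcp [442.4 127.2 231.6] jaw yaw 22.95 xaxis [ 1.1e-03 -3.0e-04 -1.0e+00] d [ 0.0816  0.1121 -0.1299] twist -0.0009 q [ 13.1  14.4 -42.7 109.5  11.2  60.2 -11.3]
```

>>> {"name": "jog_arm", "arguments": {"increments": [[-1,[0,0.037,-0.043],0],[-1,[0,0.075,-0.087],0],[-1,[0.02,0.112,-0.13],0],[-1,[0.06,0.112,-0.13],0],[-1,[0.08,0.112,-0.13],0],[-1,[0.08,0.112,-0.13],0],[-1,[0.08,0.112,-0.13],0]]}}

```text
t: 4.68
tcp_pos: [494.5, 289.2, 152.3]
eef_rot: [101.9, 89.9, 34.9]
ft_force: [-0.2, -0.2, 0.3]
width: 85.6
```

```bash
python3 - <<'E'
from h import *
s=observe();plan(s,[495,290.5,150],23); print(s["ft_force"])
cs=[camera("scene"),camera("top")]
R=toolR(s)
ims=[]
for n,c in zip(("s","t"),cs):
    p=proj(c,s["tcp_pos"]); print(n,p)
    x0,y0=int(p[0])-32,int(p[1])-38
    im=cv2.resize(c["img"][y0:y0+64,x0:x0+64,::-1],None,fx=6,fy=6,interpolation=cv2.INTER_CUBIC)
    for off in (-42.7,0,42.7):
      for y in (-11,11):
        q=s["tcp_pos"]+R@np.array([-13,off,y]); uv=(proj(c,q)-[x0,y0]+.5)*6
        cv2.circle(im,tuple(np.round(uv).astype(int)),3,(0,0,255),1)
    e=(proj(c,[495,290.5,62])-[x0,y0]+.5)*6; cv2.circle(im,tuple(np.round(e).astype(int)),3,(0,255,0),1)
    ims.append(im)
cv2.imwrite("pics/g1.png",np.hstack(ims))
E
```

```text
tcp [494.5 289.2 152.3] jaw yaw 22.99 xaxis [ 1.1e-03  8.0e-04 -1.0e+00] d [ 0.0023  0.0009 -0.001 ] twist -0.0002 q [ -7.6  30.2 -40.  100.7  22.6  57.3 -33.2]
[-0.17660381 -0.23138601  0.294228  ]
s [300.93718687 239.39049127]
t [272.07420281 215.87472679]
```

View pics/g1.png

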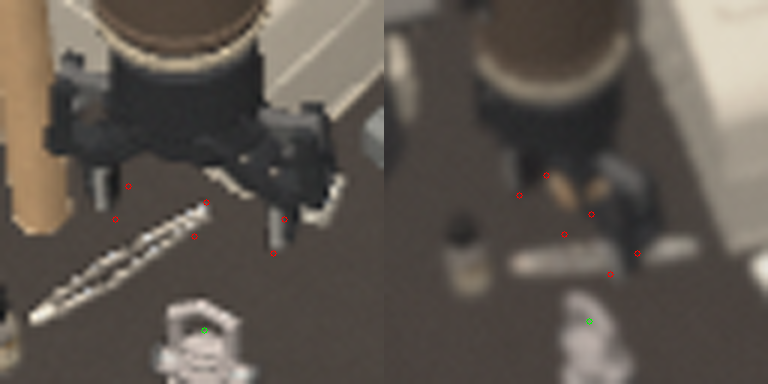

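>>> {"name": "jog_arm", "arguments": {"increments": [[-1,[0.04,0.001,-0.001],0],[-1,[0.08,0.001,-0.001],0],[-1,[0.092,0.001,-0.001],0],[-1,[0.092,0.001,-0.001],0]]}}

```text
t: 5.28
tcp_pos: [494.8, 290.3, 59.8]
eef_rot: [102.9, 90.0, 35.9]
ft_force: [0.8, 0.6, 0.1]
width: 85.6
```

```bash
cat > look.py <<'E'
from h import *
import sys
def look(fn,pts=(),w=64,k=6,ctr=None,dy=0):
    s=observe(); plan(s,s["tcp_pos"]); print("ft",s["ft_force"].round(2),"w",s["width"],"t",s["t"])
    ims=[]
    for n in ("scene","top"):
        c=camera(n); p=proj(c,s["tcp_pos"] if ctr is None else ctr); x0,y0=int(p[0])-w//2,int(p[1])-w//2+dy
        x0=max(0,min(640-w,x0)); y0=max(0,min(400-w,y0))
        im=cv2.resize(c["img"][y0:y0+w,x0:x0+w,::-1],None,fx=k,fy=k,interpolation=cv2.INTER_CUBIC); print(n,x0,y0)
        for q in pts:
            uv=(proj(c,q)-[x0,y0]+.5)*k; cv2.circle(im,tuple(np.round(uv).astype(int)),3,(0,0,255),1)
        ims.append(im)
    cv2.imwrite(fn,np.hstack(ims)); return s
E
python3 -c "
from look import *
look('pics/g2.png',[[495,290.5,62]])"
```

```text
tcp [494.8 290.3  59.8] jaw yaw 22.99 xaxis [ 0.  0. -1.] d [0. 0. 0.] twist None q [-10.7  36.5 -36.1 105.3  28.4  47.5 -38.2]
ft [0.83 0.64 0.14] w 85.58786142936974 t 5.275
scene 269 223
top 241 198
```

View pics/g2.png

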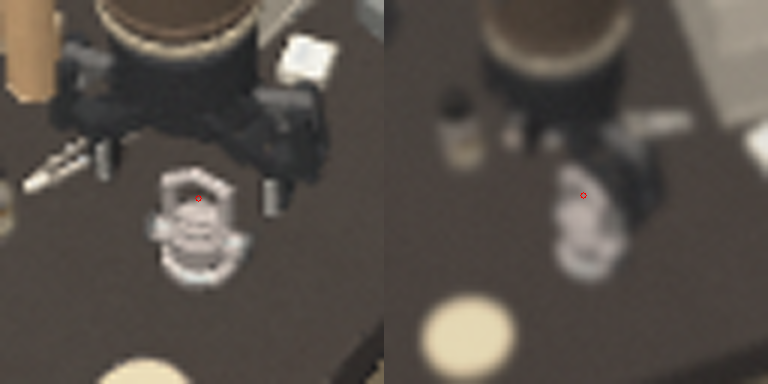

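```bash
python3 -c "
from look import *
s=observe();R=toolR(s)
P=[s['tcp_pos']+R@np.array([-13,o,y]) for o in (-42.7,42.7,-57,57) for y in (-11,11)]
look('pics/g3.png',P,w=44,k=9)"
```

```text
tcp [495.4 291.   61. ] jaw yaw 23.0 xaxis [ 0.002   0.0014 -1.    ] d [0. 0. 0.] twist None q [-10.7  36.4 -36.2 105.3  28.4  47.5 -38.2]
ft [ 0.61 -0.69 -0.19] w 85.69932771159667 t 5.375
scene 279 233
top 251 208
```

View pics/g3.png

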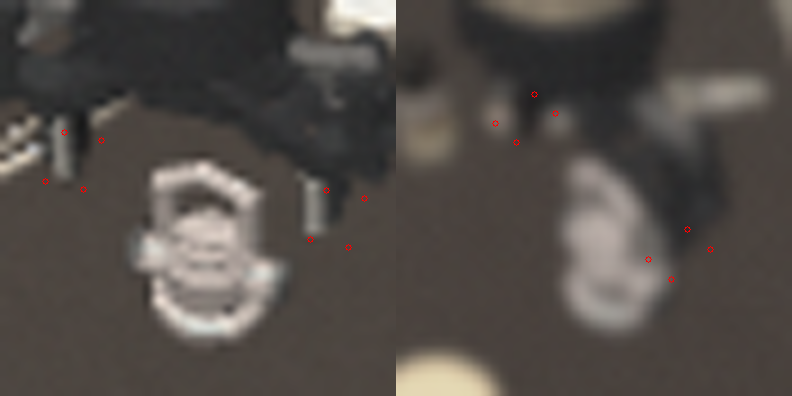

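>>> {"name": "jog_arm", "arguments": {"increments": [[-1,[0.008,0.001,0.0015],0],[-1,[0.0155,0.001,0.0015],0],[-1,[0.0155,0.001,0.0015],0],[0.3,[0.0155,0.001,0.0015],0],[1,[0.0155,0.001,0.0015],0],[1,[0.0155,0.001,0.0015],0],[1,[0.0155,0.001,0.0015],0],[1,[0.0155,0.001,0.0015],0],[1,[0.0155,0.001,0.0015],0],[1,[0.0155,0.001,0.0015],0]], "squeeze": 40}}

```text
t: 6.72
tcp_pos: [495.9, 289.2, 44.0]
eef_rot: [-44.3, 90.0, -111.2]
ft_force: [-3.2, -1.8, 6.0]
width: 39.6
```

```bash
python3 -c "
from look import *
look('pics/g4.png',[],w=44,k=9)"
```

```text
tcp [495.9 289.2  44. ] jaw yaw 23.01 xaxis [-1.e-04 -2.e-04 -1.e+00] d [0. 0. 0.] twist None q [-11.2  37.7 -35.3 105.9  29.5  45.9 -39. ]
ft [-3.22 -1.77  5.98] w 39.597366538033 t 6.725
scene 279 236
top 252 210
```

View pics/g4.png

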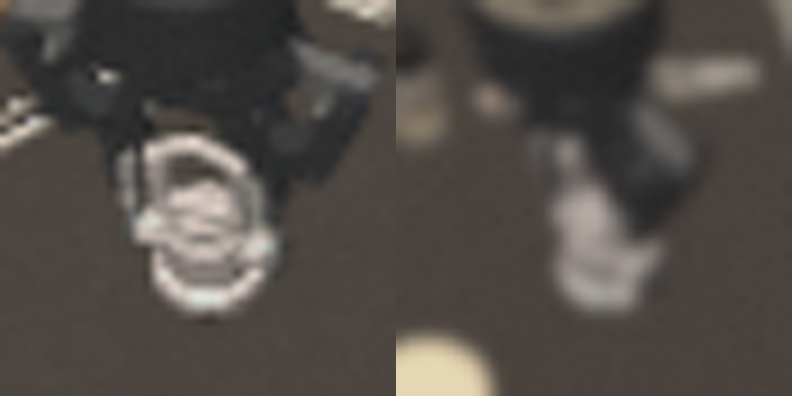

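>>> {"name": "jog_arm", "arguments": {"increments": [[1,[-0.01,0,0],0],[1,[-0.03,0,0],0],[1,[-0.06,0,0],0],[1,[-0.1,0,0],0],[1,[-0.15,0,0],0],[1,[-0.2,0,0],0],[1,[-0.21,0,0],0],[1,[-0.21,0,0],0],[1,[-0.21,0,0],0]]}}

```text
t: 7.95
tcp_pos: [495.5, 288.4, 252.3]
eef_rot: [-75.9, 89.9, -142.9]
ft_force: [-0.3, 0.1, -3.5]
width: 39.5
```

```bash
python3 -c "
from look import *
look('pics/g5.png',[],w=44,k=9)
for i in range(6):
  camera('top'); print(observe()['ft_force'].round(2))
plan(observe(),[440,100,254],23)
plan(observe(),[460.4,-168.4,254],8)
"
```

```text
tcp [495.5 288.4 252.3] jaw yaw 23.0 xaxis [-0.0021 -0.0016 -1.    ] d [0. 0. 0.] twist None q [ -5.5  25.  -42.5  93.1  17.8  69.  -28.9]
ft [-0.33  0.05 -3.5 ] w 39.46063329310507 t 7.95
scene 277 197
top 247 176
[ 0.06  0.21 -3.68]
[-0.83  0.52 -3.74]
[ 0.02  0.37 -2.73]
[ 0.22 -0.02 -3.66]
[ 0.8  -0.79 -2.7 ]
[ 0.1   0.56 -2.83]
tcp [496.  289.2 253.4] jaw yaw 23.01 xaxis [-5.e-04 -2.e-04 -1.e+00] d [-0.0005 -0.1255  0.1523] twist 0.0002 q [ -5.6  25.  -42.5  93.   17.8  69.  -28.9]
tcp [496.  289.2 253.4] jaw yaw 23.01 xaxis [-5.e-04 -2.e-04 -1.e+00] d [-4.000e-04 -2.116e-01  4.073e-01] twist 0.262 q [ -5.6  25.  -42.5  93.   17.8  69.  -28.9]
```

View pics/g5.png

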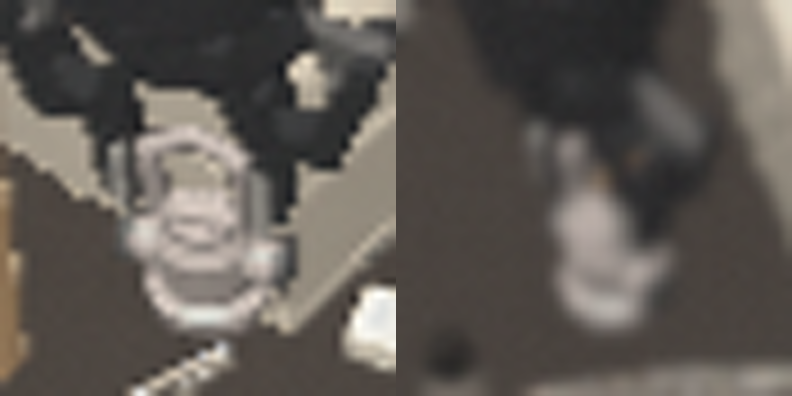

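>>> {"name": "jog_arm", "arguments": {"increments": [[1,[0,-0.025,0.03],0],[1,[0,-0.05,0.06],0.02],[1,[0,-0.075,0.09],0.05],[1,[0,-0.1,0.12],0.08],[1,[0,-0.125,0.152],0.11],[1,[0,-0.138,0.19],0.14],[1,[0,-0.15,0.225],0.17],[1,[0,-0.162,0.262],0.2],[1,[0,-0.174,0.3],0.23],[1,[0,-0.187,0.335],0.262],[1,[0,-0.2,0.37],0.262],[1,[0,-0.2115,0.407],0.262]]}}

```text
t: 9.85
tcp_pos: [460.4, -169.1, 254.0]
eef_rot: [49.6, 90.0, -32.4]
ft_force: [1.6, 0.3, -2.4]
width: 39.7
```

>>> {"name": "jog_arm", "arguments": {"increments": [[1,[0,0,0],0],[1,[0,0,0],0],[1,[0,0,0],0]]}}

```text
t: 10.22
tcp_pos: [460.5, -166.8, 253.9]
eef_rot: [132.7, 90.0, 50.8]
ft_force: [0.3, -0.2, -2.9]
width: 39.6
```

```bash
python3 -c "
from look import *
from ov import scale_pts
d=np.array([-.139,.99]);o=np.array([492.7,-393.5])
L=scale_pts(492.7,-393.5,np.radians(8))
s=look('pics/h1.png',L[2]+L[1],w=64,k=6,ctr=[464,-190,215])
F=[]
for i in range(15):
  camera('top'); F.append(observe()['ft_force'])
F=np.array(F);print(F.mean(0),F.std(0))
plan(observe(),[460.4,-168.4,193],8)
"
```

```text
tcp [ 460.5 -166.8  253.9] jaw yaw 8.1 xaxis [ 2.e-04  2.e-04 -1.e+00] d [0. 0. 0.] twist None q [ 39.2  14.1 -30.9 104.6   8.   63.5  13.5]
ft [ 0.31 -0.23 -2.88] w 39.55326356384555 t 10.225
scene 361 113
top 361 142
[ 0.04995465  0.19220739 -2.90752406] [0.69444568 0.43966954 0.39530131]
tcp [ 460.4 -168.1  253.8] jaw yaw 7.99 xaxis [-0.e+00 -1.e-04 -1.e+00] d [ 0.0608 -0.0001  0.0003] twist -0.0002 q [ 39.2  14.1 -30.8 104.6   8.   63.5  13.6]
```

View pics/h1.png

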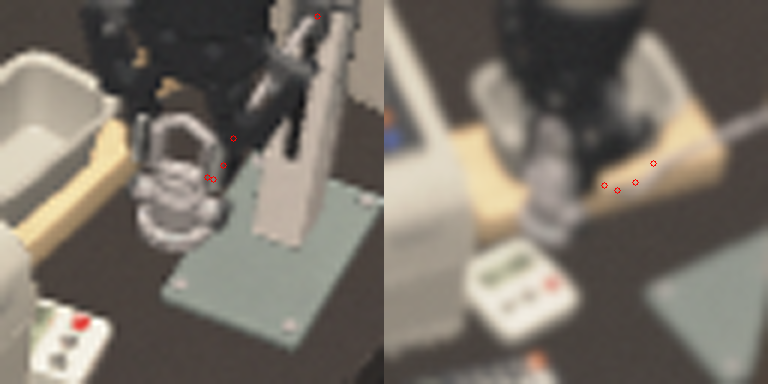

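>>> {"name": "jog_arm", "arguments": {"increments": [[1,[0.03,0,0],0],[1,[0.0608,0,0],0],[1,[0.0608,0,0],0],[1,[0.0608,0,0],0]]}}

```text
t: 11.58
tcp_pos: [461.1, -168.1, 194.0]
eef_rot: [71.7, 89.9, -10.3]
ft_force: [1.0, 0.1, -1.4]
width: 39.6
```

```bash
python3 -c "
from look import *
from ov import scale_pts
L=scale_pts(492.7,-393.5,np.radians(8))
s=look('pics/h2.png',L[2]+[observe()['tcp_pos']+[0,0,18]],w=64,k=6,ctr=[464,-190,215])
plan(observe(),[460.4,-168.4,193],8)
"
```

```text
tcp [ 461.1 -168.1  194. ] jaw yaw 7.99 xaxis [ 1.1e-03 -2.0e-04 -1.0e+00] d [0. 0. 0.] twist None q [ 38.1  17.6 -30.2 109.4  10.7  55.6  11. ]
ft [ 1.05  0.1  -1.38] w 39.64669289467193 t 11.575
scene 361 113
top 361 142
tcp [ 461.4 -168.2  194.3] jaw yaw 7.99 xaxis [ 2.1e-03 -7.0e-04 -1.0e+00] d [ 0.0013 -0.001   0.    ] twist -0.0002 q [ 38.1  17.6 -30.3 109.4  10.7  55.6  11. ]
```

View pics/h2.png

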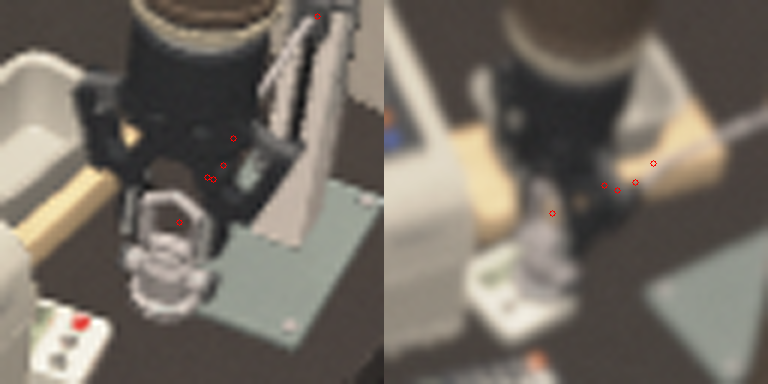

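```bash
python3 -c "
from look import *
plan(observe(),[463,-199.3,193.5],8)
plan(observe(),[467,-228,193.5],8)
"
```

```text
tcp [ 461.4 -168.2  194.3] jaw yaw 7.99 xaxis [ 2.1e-03 -7.0e-04 -1.0e+00] d [ 0.0009 -0.0027  0.031 ] twist -0.0002 q [ 38.1  17.6 -30.3 109.4  10.7  55.6  11. ]
tcp [ 461.4 -168.2  194.3] jaw yaw 7.99 xaxis [ 2.1e-03 -7.0e-04 -1.0e+00] d [ 0.0009 -0.0027  0.06  ] twist -0.0002 q [ 38.1  17.6 -30.3 109.4  10.7  55.6  11. ]
```

>>> {"name": "jog_arm", "arguments": {"increments": [[1,[0,-0.002,0.015],0],[1,[0,-0.002,0.03],0],[1,[0,-0.002,0.03],0],[1,[0,-0.002,0.03],0]]}}

```text
t: 12.18
tcp_pos: [462.6, -198.0, 192.9]
eef_rot: [-169.2, 90.0, 108.8]
ft_force: [-0.1, 1.8, -3.4]
width: 39.2
```

```bash
python3 -c "
from look import *
s=look('pics/h3.png',[],w=50,k=8,ctr=[464,-200,205])
"
```

```text
tcp [ 462.6 -198.   192.9] jaw yaw 7.96 xaxis [-1.e-04  4.e-04 -1.e+00] d [0. 0. 0.] twist None q [ 40.3  18.8 -29.4 107.9  10.9  56.1  14.1]
ft [-0.09  1.79 -3.41] w 39.225925578510385 t 12.175
scene 369 120
top 370 150
```

View pics/h3.png

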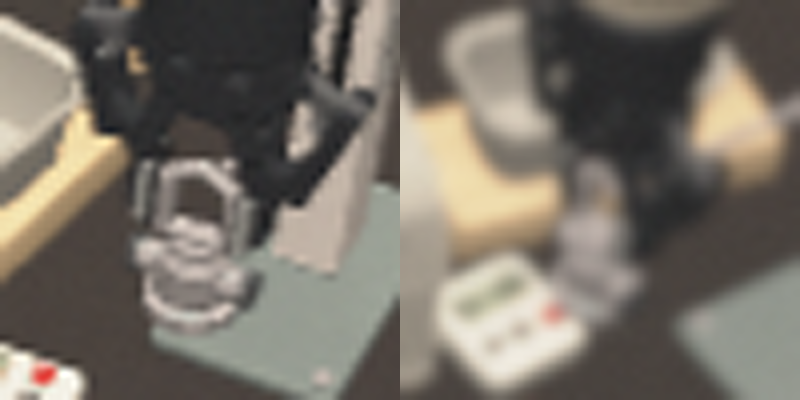

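>>> {"name": "jog_arm", "arguments": {"increments": [[1,[0,0,0.005],0],[1,[0,0,0.01],0],[1,[0,0,0.015],0],[1,[0,0,0.015],0]]}}

```text
t: 12.78
tcp_pos: [464.7, -213.5, 193.0]
eef_rot: [-8.0, 90.0, -90.1]
ft_force: [-0.2, -0.3, -3.3]
width: 39.5
```

```bash
python3 -c "
from look import *
s=look('pics/h4.png',[],w=50,k=8,ctr=[464,-200,205])
F=[]
for i in range(5):
  camera('top'); F.append(observe()['ft_force'])
print(np.mean(F,0))
"
```

```text
tcp [ 464.7 -213.5  193. ] jaw yaw 7.94 xaxis [-0.e+00 -1.e-04 -1.e+00] d [0. 0. 0.] twist None q [ 41.3  19.5 -28.9 106.9  11.1  56.4  15.6]
ft [-0.15 -0.26 -3.27] w 39.46768684104151 t 12.775
scene 369 120
top 370 150
[-0.04791125 -0.02786655 -3.12279527]
```

View pics/h4.png

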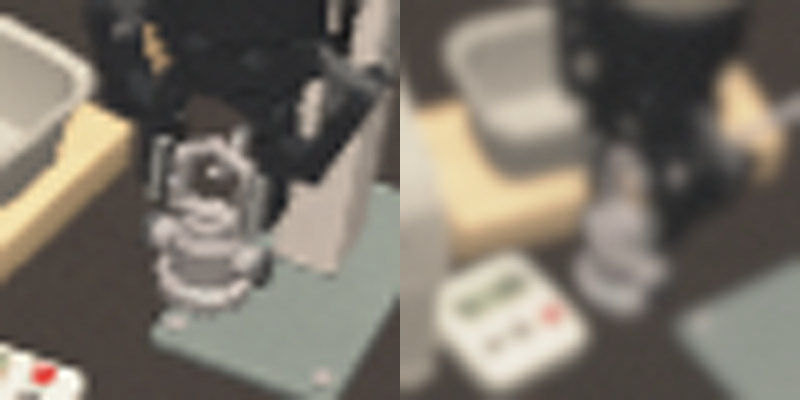

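>>> {"name": "jog_arm", "arguments": {"increments": [[1,[0,-0.001,0.005],0],[1,[0,-0.002,0.01],0],[1,[0,-0.002,0.0145],0],[1,[0,-0.002,0.0145],0],[1,[0,-0.002,0.0145],0]]}}

```text
t: 13.75
tcp_pos: [464.7, -227.5, 193.0]
eef_rot: [-165.3, 90.0, 112.7]
ft_force: [0.8, 0.1, -3.3]
width: 39.3
```

```bash
python3 -c "
from look import *
s=look('pics/h5.png',[],w=50,k=8,ctr=[464,-200,205])
F=[]
for i in range(25):
  camera('top'); F.append(observe()['ft_force'])
print(np.mean(F,0))
"
```

```text
tcp [ 464.7 -227.5  193. ] jaw yaw 7.99 xaxis [-1.e-04  1.e-04 -1.e+00] d [0. 0. 0.] twist None q [ 42.4  20.  -28.6 106.1  11.2  56.7  17. ]
ft [ 0.81  0.13 -3.27] w 39.27988438552624 t 13.75
scene 369 120
top 370 150
[-0.14633746 -0.1517721  -2.91644318]
```

View pics/h5.png

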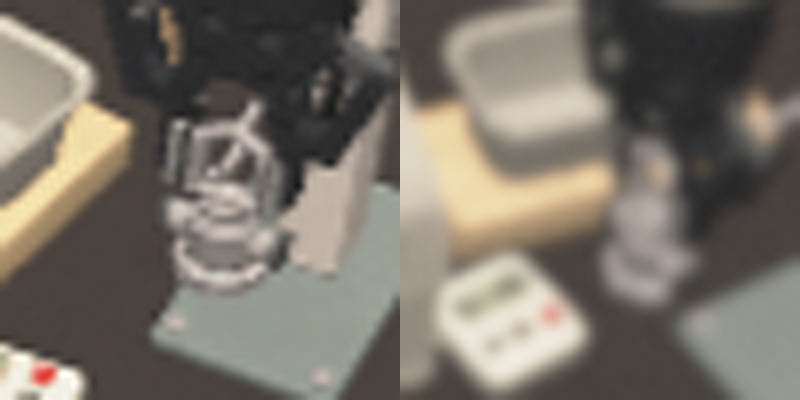

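>>> {"name": "jog_arm", "arguments": {"increments": [[1,[0.004,0,0],0],[1,[0.008,0,0],0],[1,[0.012,0,0],0],[1,[0.015,0,0],0],[1,[0.017,0,0],0],[1,[0.019,0,0],0],[1,[0.021,0,0],0],[1,[0.023,0,0],0],[1,[0.025,0,0],0],[1,[0.027,0,0],0],[1,[0.029,0,0],0],[1,[0.029,0,0],0]]}}

```text
t: 16.6
tcp_pos: [464.8, -227.5, 163.9]
eef_rot: [-160.7, 90.0, 117.3]
ft_force: [0.5, -0.5, -2.5]
width: 39.2
```

```bash
python3 -c "
from look import *
s=look('pics/h6.png',[],w=50,k=8,ctr=[464,-200,205])
F=[]
for i in range(12):
  camera('top'); F.append(observe()['ft_force'])
print(np.mean(F,0))
"
```

```text
tcp [ 464.8 -227.5  163.9] jaw yaw 7.99 xaxis [-0.e+00  1.e-04 -1.e+00] d [0. 0. 0.] twist None q [ 41.7  21.8 -28.  108.1  12.6  53.1  15.8]
ft [ 0.51 -0.5  -2.49] w 39.202321367969674 t 16.6
scene 369 120
top 370 150
[ 0.29259888  0.02144978 -1.61476608]
```

View pics/h6.png

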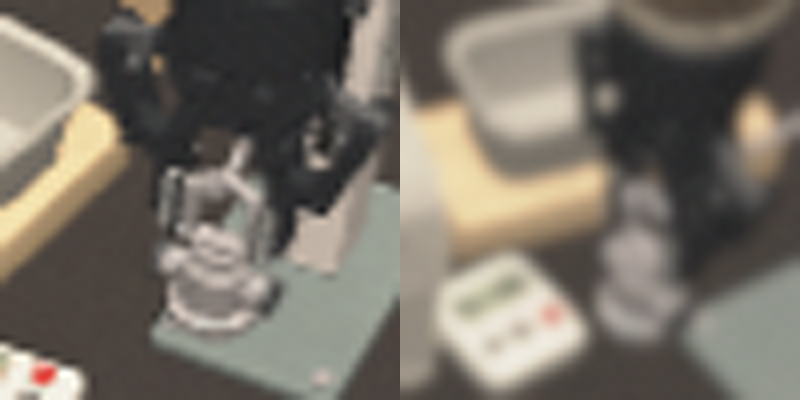

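>>> {"name": "jog_arm", "arguments": {"increments": [[1,[0.0015,0,0],0],[1,[0.003,0,0],0],[1,[0.0045,0,0],0],[1,[0.006,0,0],0],[1,[0.0075,0,0],0],[1,[0.009,0,0],0],[1,[0.0105,0,0],0],[1,[0.012,0,0],0],[1,[0.013,0,0],0],[1,[0.014,0,0],0],[1,[0.014,0,0],0],[1,[0.014,0,0],0]]}}

```text
t: 18.8
tcp_pos: [464.8, -227.6, 150.0]
eef_rot: [17.5, 90.0, -64.5]
ft_force: [0.4, 0.4, -0.2]
width: 39.4
```

```bash
python3 -c "
from look import *
F=[]
for i in range(40):
  camera('top'); s=observe();F.append(np.r_[s['ft_force'],s['tcp_pos']])
print(np.mean(F,0).round(2),np.std(F,0)/6.3, s['t'],s['width'])
"
```

```text
[ 6.4000e-01 -1.7000e-01 -2.1000e-01  4.6477e+02 -2.2756e+02  1.5002e+02] [0.07899617 0.08025652 0.0867787  0.00269982 0.00260651 0.00313348] 20.8 39.34444280682475
```

>>> {"name": "jog_arm", "arguments": {"increments": [[1,[0.0005,0.001,0],0],[1,[0.001,0.002,0],0],[1,[0.0015,0.003,0],0],[1,[0.002,0.003,0],0],[1,[0.002,0.003,0],0],[1,[0.002,0.003,0],0]]}}

```text
t: 21.55
tcp_pos: [467.6, -227.1, 148.0]
eef_rot: [-101.4, 90.0, 176.6]
ft_force: [-1.9, -0.4, -0.1]
width: 39.8
```

```bash
python3 -c "
from look import *
F=[]
for i in range(40):
  camera('top'); s=observe();F.append(np.r_[s['ft_force'],s['tcp_pos'],s['wrist_torque']])
print(np.mean(F,0).round(3),np.std(F,0)/6.3, s['t'],s['width'])
look('pics/h7.png',[],w=50,k=8,ctr=[464,-200,205])
"
```

```text
[-2.22100e+00 -3.97000e-01 -3.02000e-01  4.67632e+02 -2.27158e+02
  1.47982e+02 -5.80000e-02  4.00000e-01  2.00000e-03] [0.11194759 0.07287992 0.06548044 0.00492885 0.0022175  0.00195636
 0.00463122 0.01416036 0.00407307] 23.55 39.27999571784157
tcp [ 467.7 -227.2  148. ] jaw yaw 7.99 xaxis [-1.e-04 -0.e+00 -1.e+00] d [0. 0. 0.] twist None q [ 41.1  23.1 -27.6 108.9  13.5  51.2  14.8]
ft [-2.18 -0.8  -0.09] w 39.27999571784157 t 23.55
scene 369 120
top 370 150
```

View pics/h7.png

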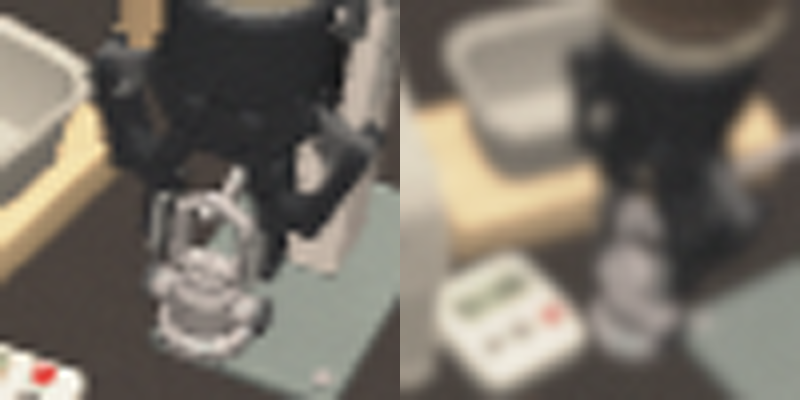

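>>> {"name": "jog_arm", "arguments": {"increments": [[1,[0,-0.001,0],0],[1,[0,-0.002,0],0],[1,[0,-0.0023,0],0],[1,[0,-0.0023,0],0]]}}

```text
t: 24.15
tcp_pos: [467.0, -227.3, 148.6]
eef_rot: [77.2, 89.8, -4.8]
ft_force: [4.8, 0.7, 0.2]
width: 39.4
```

```bash
cat > avg.py <<'E'
from look import *
F=[]
for i in range(int(sys.argv[1])):
  camera('top'); s=observe();F.append(np.r_[s['ft_force'],s['tcp_pos'],s['wrist_torque']])
print(np.mean(F,0).round(3),(np.std(F,0)/len(F)**.5)[:3], s['t'],s['width'])
E
python3 avg.py 30
```

```text
[ 4.98900e+00  6.73000e-01 -1.21000e-01  4.66972e+02 -2.27291e+02
  1.48569e+02  1.27000e-01 -9.72000e-01  9.00000e-03] [0.10276966 0.0696933  0.0902634 ] 25.65 39.478562286229604
```

>>> {"name": "jog_arm", "arguments": {"increments": [[1,[0,0.0006,0],0],[1,[0,0.0011,0],0],[1,[0,0.0011,0],0]]}}

```text
t: 26.02
tcp_pos: [466.9, -227.3, 148.1]
eef_rot: [77.8, 90.0, -4.2]
ft_force: [5.1, 0.9, -1.4]
width: 39.3
```

```bash
python3 avg.py 12; python3 -c "
from look import *
look('pics/h8.png',[],w=32,k=12,ctr=[464,-225,185])"
```

```text
[ 4.88600e+00  6.17000e-01 -4.19000e-01  4.66896e+02 -2.27273e+02
  1.48124e+02  1.29000e-01 -9.99000e-01  1.20000e-02] [0.11641385 0.0826876  0.1037713 ] 26.625 39.40388000949693
tcp [ 466.9 -227.3  148.1] jaw yaw 8.0 xaxis [ 7.e-04 -0.e+00 -1.e+00] d [0. 0. 0.] twist None q [ 41.2  23.1 -27.7 109.   13.5  51.1  14.9]
ft [ 5.16  0.68 -0.64] w 39.40388000949693 t 26.625
scene 381 129
top 384 160
```

View pics/h8.png

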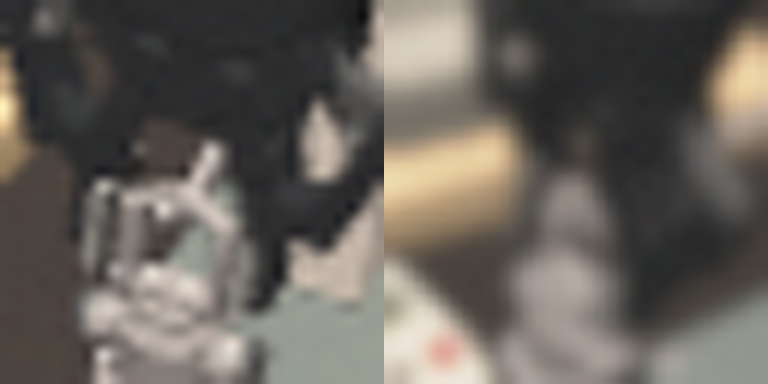

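```bash
python3 -c "
from look import *
c=camera('scene'); s=observe(); R=toolR(s)
for z in (184,187,190): print(z,atz(c,394.1,145.8,z).round(1))
E=s['tcp_pos']+np.array([0,0,18]); jx=R[:,1]; 
pts=[E+jx*a+np.array([0,0,b]) for a,b in ((-20,-21),(-20,10),(0,24),(20,10),(20,-21),(-12,-16),(12,-16),(0,16),(-12,9),(12,9))]
n=R[:,2]
x0,y0,k=381,129,16
im=cv2.resize(c['img'][y0:y0+34,x0:x0+34,::-1],None,fx=k,fy=k,interpolation=cv2.INTER_CUBIC)
def pl(ids,off,col):
  p=np.array([(proj(c,pts[i]+off)-[x0,y0]+.5)*k for i in ids]); cv2.polylines(im,[np.round(p).astype(np.int32)],False,col,1)
pl([0,1,2,3,4],-n*5,(0,255,0)); pl([5,8,7,9,6,5],-n*5,(0,0,255))
cv2.imwrite('pics/h9.png',im); print(s['ft_force'])
"
```

```text
184 [ 473.9 -219.1  184. ]
187 [ 472.5 -216.3  187. ]
190 [ 471.1 -213.4  190. ]
[5.16796032 0.25796488 0.26306319]
```

View pics/h9.png

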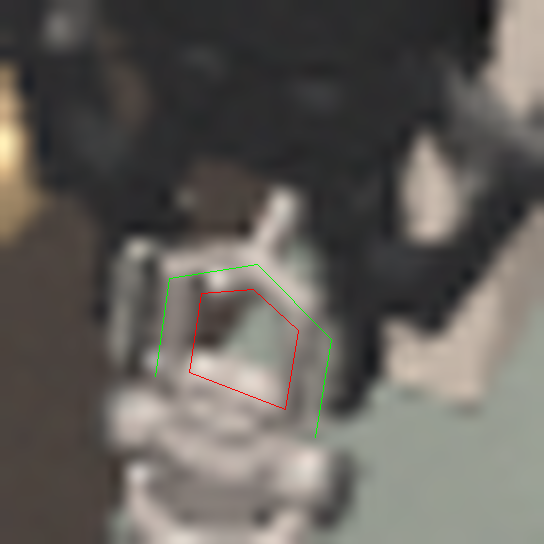

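>>> {"name": "jog_arm", "arguments": {"increments": [[1,[0.0007,0.0005,0],0],[1,[0.0014,0.0009,0],0],[1,[0.002,0.0009,0],0],[1,[0.002,0.0009,0],0]]}}

```text
t: 27.28
tcp_pos: [467.1, -227.2, 145.8]
eef_rot: [-100.5, 90.0, 177.5]
ft_force: [2.5, -0.7, -0.4]
width: 39.1
```

```bash
python3 avg.py 16
```

```text
[ 1.00100e+00  1.57000e-01 -3.30000e-02  4.67159e+02 -2.27221e+02
  1.45923e+02  2.40000e-02 -2.03000e-01  2.00000e-03] [0.19512059 0.12168035 0.11061806] 28.075 39.329471692957526
```

>>> {"name": "jog_arm", "arguments": {"increments": [[1,[0.0003,0.0002,0],0],[1,[0.0005,0.0003,0],0],[0.04,[0.0005,0.0003,0],0],[0,[0.0005,0.0003,0],0],[-0.05,[0.0005,0.0003,0],0],[-0.2,[0.0005,0.0003,0],0],[-0.4,[0.0005,0.0003,0],0],[-0.6,[0.0005,0.0003,0],0],[-0.6,[0.0005,0.0003,0],0],[-0.6,[0.0005,0.0003,0],0]], "squeeze": 20}}

```text
t: 29.32
tcp_pos: [467.7, -227.1, 145.5]
eef_rot: [-108.2, 90.0, 169.8]
ft_force: [0.6, -0.3, -1.0]
width: 68.5
```

```bash
python3 -c "
from look import *
look('pics/r1.png',[],w=50,k=8,ctr=[464,-220,185])"
```

```text
tcp [ 467.7 -227.1  145.5] jaw yaw 7.99 xaxis [-1.e-04  0.e+00 -1.e+00] d [0. 0. 0.] twist None q [ 41.   23.3 -27.6 109.   13.7  50.9  14.7]
ft [ 0.58 -0.26 -0.97] w 68.47652308332638 t 29.325
scene 371 121
top 374 152
```

View pics/r1.png

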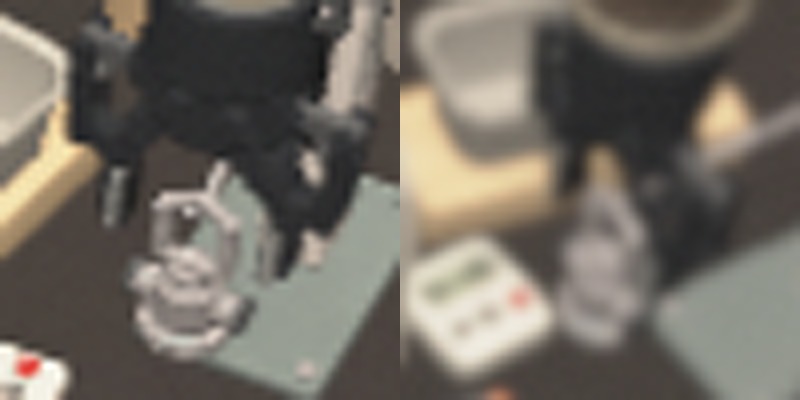

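>>> {"name": "jog_arm", "arguments": {"increments": [[-0.6,[-0.01,0,0],0],[-0.6,[-0.03,0,0],0],[-0.6,[-0.06,0,0],0],[-0.6,[-0.09,0,0],0],[-0.6,[-0.12,0,0],0],[-0.6,[-0.14,0,0],0],[-0.6,[-0.14,0,0],0]]}}

```text
t: 30.3
tcp_pos: [468.6, -227.2, 287.5]
eef_rot: [56.5, 89.8, -25.5]
ft_force: [-0.0, -0.3, 0.0]
width: 68.3
```

```bash
python3 -c "
from look import *
look('pics/r2.png',[],w=50,k=8,ctr=[464,-220,185])
look('pics/r3.png',[],w=50,k=8,ctr=[464,-220,185])
plan(observe(),[476,63,290],8)"
```

```text
tcp [ 468.6 -227.2  287.5] jaw yaw 7.99 xaxis [ 0.0032 -0.0015 -1.    ] d [0. 0. 0.] twist None q [ 43.4  15.3 -29.4  98.    8.   68.6  20. ]
ft [-0.04 -0.34  0.  ] w 68.25673784541986 t 30.3
scene 371 121
top 374 152
tcp [ 467.5 -227.1  285.3] jaw yaw 7.99 xaxis [-2.e-04 -1.e-04 -1.e+00] d [0. 0. 0.] twist None q [ 43.4  15.4 -29.4  98.2   8.1  68.6  20. ]
ft [ 0.45 -0.32 -0.76] w 68.1531725096411 t 30.4
scene 371 121
top 374 152
tcp [ 467.2 -227.   284.6] jaw yaw 7.99 xaxis [-1.4e-03  6.0e-04 -1.0e+00] d [-0.0052  0.0491 -0.286 ] twist -0.0002 q [ 43.4  15.4 -29.4  98.2   8.1  68.6  20. ]
```

View pics/r2.png

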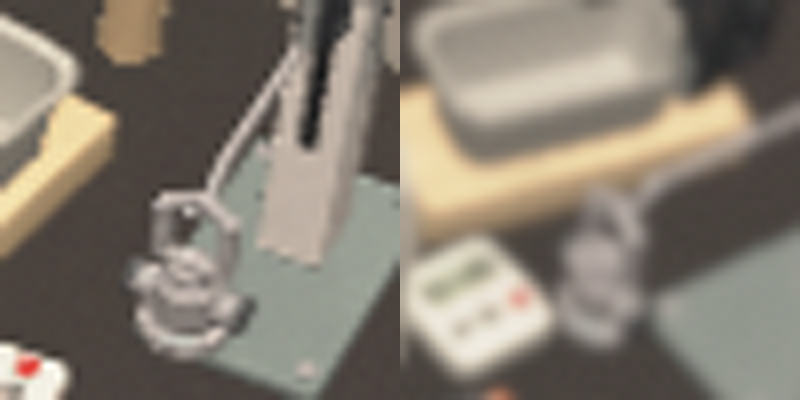

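View pics/r3.png

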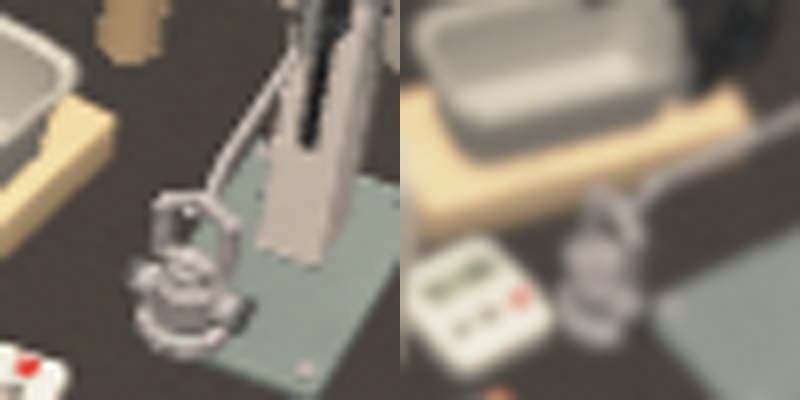

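>>> {"name": "jog_arm", "arguments": {"increments": [[-0.6,[0,0.008,-0.048],0],[0.5,[0,0.016,-0.096],0],[1,[0,0.025,-0.144],0],[1,[0,0.033,-0.192],0],[1,[0,0.041,-0.24],0],[1,[0,0.0495,-0.2865],0],[1,[0.05,0.0495,-0.2865],0],[1,[0.1,0.0495,-0.2865],0],[1,[0.15,0.0495,-0.2865],0],[1,[0.2,0.0495,-0.2865],0],[1,[0.22,0.0495,-0.2865],0],[1,[0.22,0.0495,-0.2865],0]]}}

```text
t: 32.0
tcp_pos: [475.2, 63.3, 63.7]
eef_rot: [-94.5, 89.7, -176.5]
ft_force: [-0.3, 0.1, 0.8]
width: 0.0
```

```bash
python3 -c "
from look import *
s=observe()
look('pics/k1.png',[[476.5,63.5,38]],w=50,k=8,ctr=[476,63,45])
plan(observe(),[476.5,63.5,45],8); print(observe()['tcp_pos'])"
```

```text
tcp [475.2  63.3  63.7] jaw yaw 8.02 xaxis [-4.5e-03 -3.0e-04 -1.0e+00] d [0. 0. 0.] twist None q [ 11.1  28.4 -32.8 118.2  23.6  40.  -29. ]
ft [-0.26  0.13  0.83] w 0.023904848503503523 t 32.0
scene 321 193
top 305 193
tcp [477.   63.7  65.8] jaw yaw 8.01 xaxis [-2.e-04  3.e-04 -1.e+00] d [ 0.0208 -0.0005  0.0002] twist 0.0001 q [ 11.1  28.3 -32.9 118.1  23.5  40.1 -29. ]
[476.98009346  63.72095164  65.78235696]
```

View pics/k1.png

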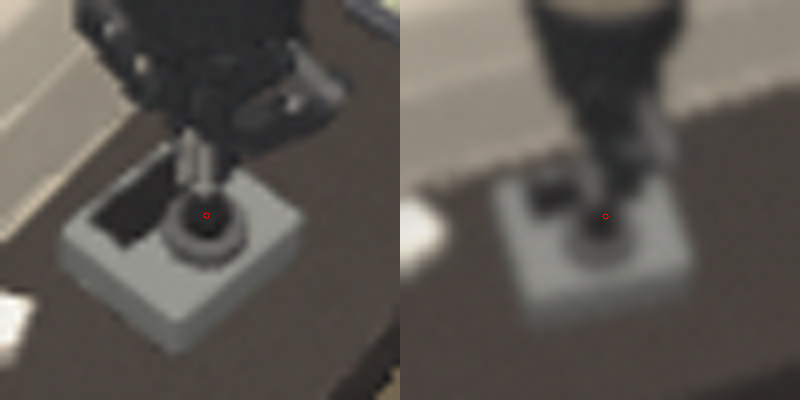

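>>> {"name": "jog_arm", "arguments": {"increments": [[1,[0.006,0,0],0],[1,[0.012,0,0],0],[1,[0.015,0,0],0],[1,[0.017,0,0],0],[1,[0.019,0,0],0],[1,[0.019,0,0],0]]}}

```text
t: 32.85
tcp_pos: [477.5, 63.4, 47.7]
eef_rot: [53.4, 89.9, -28.6]
ft_force: [-3.2, -2.5, 20.4]
width: -0.2
```

```bash
python3 avg.py 6;  python3 -c "
from look import *
look('pics/k2.png',[],w=50,k=8,ctr=[476,63,45])
look('pics/k3.png',[],w=50,k=8,ctr=[464,-220,185])"
```

```text
[-3.16200e+00 -2.84000e+00  1.99930e+01  4.77523e+02  6.34200e+01
  4.76990e+01 -4.89000e-01  7.60000e-01 -9.00000e-03] [0.20236788 0.13906624 0.20829587] 33.15 0.090678409496222
tcp [477.5  63.4  47.7] jaw yaw 7.98 xaxis [ 1.6e-03 -7.0e-04 -1.0e+00] d [0. 0. 0.] twist None q [ 10.   29.8 -31.6 118.9  25.3  37.7 -30.6]
ft [-2.97 -2.54 20.32] w 0.090678409496222 t 33.15
scene 321 193
top 305 193
tcp [477.5  63.4  47.7] jaw yaw 7.99 xaxis [ 1.6e-03 -7.0e-04 -1.0e+00] d [0. 0. 0.] twist None q [ 10.   29.8 -31.6 118.9  25.3  37.7 -30.6]
ft [-2.51 -2.67 20.81] w -0.018694518689198417 t 33.25
scene 371 121
top 374 152
```

View pics/k2.png

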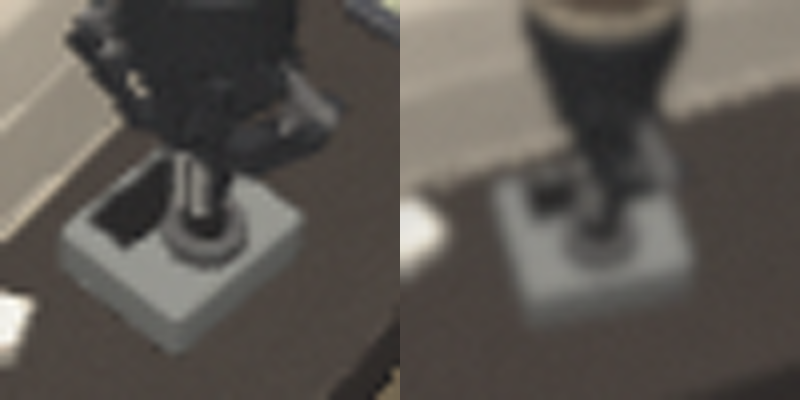

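View pics/k3.png

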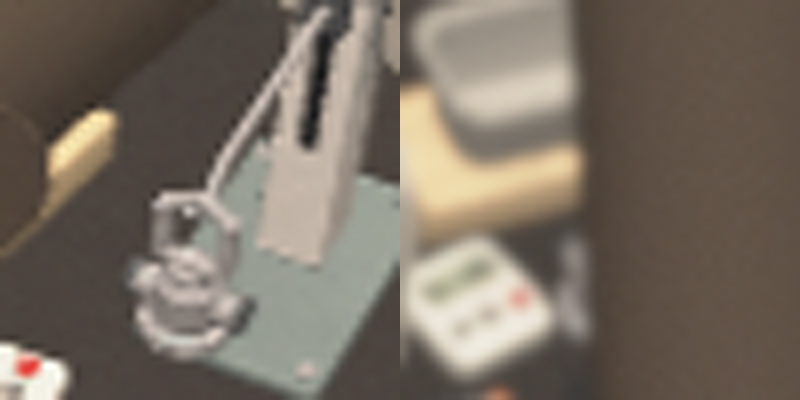

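>>> {"name": "jog_arm", "arguments": {"increments": [[1,[-0.003,0,0],0],[1,[-0.008,0,0],0],[1,[-0.018,0,0],0],[1,[-0.018,0,0],0]]}}

```text
t: 33.85
tcp_pos: [477.1, 63.6, 65.1]
eef_rot: [91.6, 90.0, 9.6]
ft_force: [0.4, 0.1, -0.2]
width: -0.2
```

```bash
python3 -c "
from look import *
c=camera('scene')
print('ring',[atz(c,346.1,221.6,z).round(1) for z in (32,40)])
kp=(321+208/8-.5,193+217/8-.5)
for z in (38,44,50,54): print(z,atz(c,*kp,z).round(1))
P=[atz(c,*kp,50)]
# readout corners
look('pics/k4.png',[],w=36,k=11,ctr=[470,70,45])
plan(observe(),[470,71.5,62],8)
"
```

```text
ring [array([473.6,  68.3,  32. ]), array([470.3,  73.4,  40. ])]
38 [475.1  64.2  38. ]
44 [472.6  68.   44. ]
50 [470.1  71.9  50. ]
54 [468.4  74.5  54. ]
tcp [476.9  63.5  64.8] jaw yaw 7.98 xaxis [ 3.e-04  0.e+00 -1.e+00] d [0. 0. 0.] twist None q [ 11.1  28.3 -32.9 118.2  23.7  39.9 -29.1]
ft [0.53 0.37 0.26] w -0.025203144498327553 t 33.9
scene 328 202
top 311 202
tcp [476.7  63.4  64.4] jaw yaw 7.99 xaxis [-3.e-04 -1.e-04 -1.e+00] d [ 0.0024 -0.0055 -0.009 ] twist -0.0003 q [ 11.1  28.4 -32.8 118.2  23.7  39.9 -29.1]
```

View pics/k4.png

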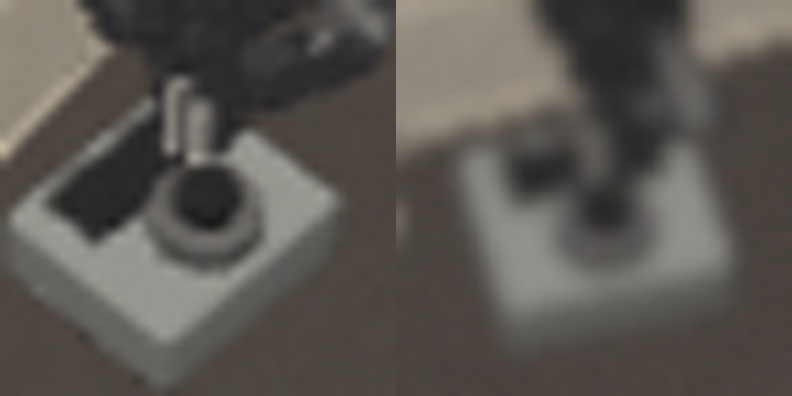

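>>> {"name": "jog_arm", "arguments": {"increments": [[1,[0,-0.0055,-0.009],0],[1,[0.004,-0.0055,-0.009],0],[1,[0.008,-0.0055,-0.009],0],[1,[0.011,-0.0055,-0.009],0],[1,[0.011,-0.0055,-0.009],0],[1,[0.011,-0.0055,-0.009],0]]}}

```text
t: 34.75
tcp_pos: [470.1, 71.5, 53.5]
eef_rot: [-69.6, 90.0, -151.7]
ft_force: [-0.8, -0.0, 1.3]
width: -0.0
```

```bash
python3 avg.py 4;  python3 -c "
from look import *
look('pics/k5.png',[],w=36,k=11,ctr=[470,70,45])"
```

```text
[-1.08100e+00 -2.69000e-01  1.11400e+00  4.70125e+02  7.15160e+01
  5.35400e+01 -2.80000e-02  2.79000e-01  2.50000e-02] [0.16258314 0.29398026 0.28237341] 34.95 -0.08603977578939467
tcp [470.1  71.5  53.5] jaw yaw 7.98 xaxis [-1.e-04 -1.e-04 -1.e+00] d [0. 0. 0.] twist None q [  9.4  28.9 -32.2 119.4  24.7  38.1 -31.3]
ft [-1.05 -0.44  0.3 ] w -0.08603977578939467 t 34.95
scene 328 202
top 311 202
```

View pics/k5.png

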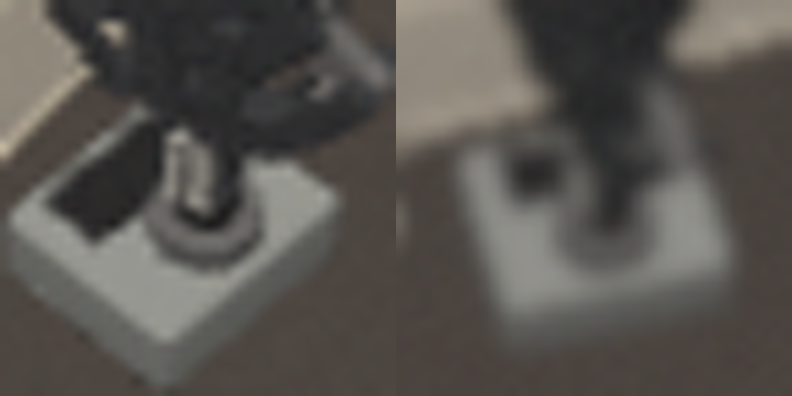

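>>> {"name": "jog_arm", "arguments": {"increments": [[1,[0.002,-0.001,-0.0015],0],[1,[0.004,-0.001,-0.0015],0],[1,[0.0055,-0.001,-0.0015],0],[1,[0.0065,-0.001,-0.0015],0],[1,[0.0065,-0.001,-0.0015],0],[1,[0.0065,-0.001,-0.0015],0]]}}

```text
t: 35.8
tcp_pos: [469.6, 73.0, 47.9]
eef_rot: [64.5, 89.9, -17.5]
ft_force: [-2.0, -2.1, 16.1]
width: -0.1
```

```bash
python3 avg.py 4;  python3 -c "
from look import *
look('pics/k6.png',[],w=50,k=8,ctr=[464,-220,185])"
```

```text
[-1.87600e+00 -1.91000e+00  1.64960e+01  4.69543e+02  7.30180e+01
  4.78340e+01 -5.29000e-01  5.28000e-01 -7.00000e-03] [0.13830732 0.12445024 0.25578216] 36.0 -0.021264786080065656
tcp [469.5  73.   47.8] jaw yaw 7.99 xaxis [ 1.3e-03 -4.0e-04 -1.0e+00] d [0. 0. 0.] twist None q [  8.8  29.4 -31.7 119.8  25.3  37.3 -32.1]
ft [-1.95 -1.63 16.57] w -0.021264786080065656 t 36.0
scene 371 121
top 374 152
```

>>> {"name": "jog_arm", "arguments": {"increments": [[1,[-0.002,0,0],0],[1,[-0.007,0,0],0],[1,[-0.02,0,0],0],[1,[-0.06,0,0],0],[1,[-0.1,0,0],0],[1,[-0.12,0,0],0],[1,[-0.12,0,0],0],[1,[-0.12,0,0],0],[1,[-0.12,0,0],0]]}}

```text
t: 37.22
tcp_pos: [468.3, 72.8, 166.1]
eef_rot: [-92.2, 89.9, -174.2]
ft_force: [0.2, 0.3, 0.4]
width: 0.1
```

```bash
python3 -c "
from look import *
look('pics/e1.png',[],w=50,k=8,ctr=[464,-220,185])
look('pics/e2.png',[],w=50,k=8,ctr=[470,70,45])
c=camera('scene'); cv2.imwrite('pics/e3.png',c['img'][:,:,::-1])"
```

```text
tcp [468.3  72.8 166.1] jaw yaw 8.0 xaxis [-1.9e-03 -2.0e-04 -1.0e+00] d [0. 0. 0.] twist None q [ 15.3  19.7 -38.2 112.9  15.3  52.4 -22.7]
ft [0.16 0.32 0.38] w 0.08143745100395566 t 37.225
scene 371 121
top 374 152
tcp [468.5  72.9 166.2] jaw yaw 8.0 xaxis [-1.6e-03 -1.0e-04 -1.0e+00] d [0. 0. 0.] twist None q [ 15.3  19.7 -38.2 112.9  15.3  52.4 -22.7]
ft [0.27 0.21 0.61] w 0.06860983380154673 t 37.325
scene 321 195
top 304 195
```

View pics/e1.png

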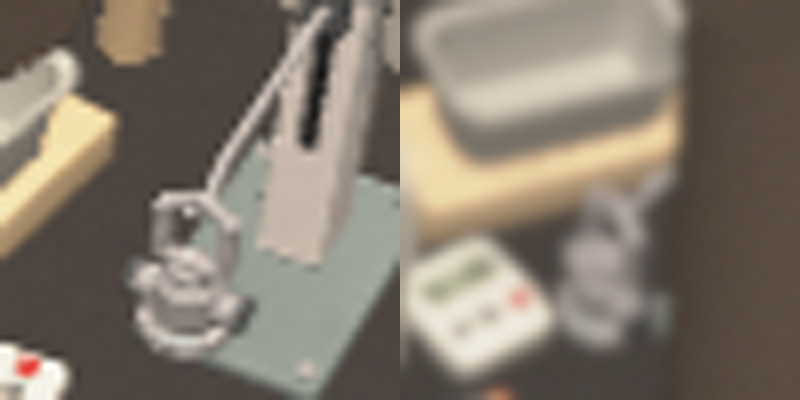

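View pics/e2.png

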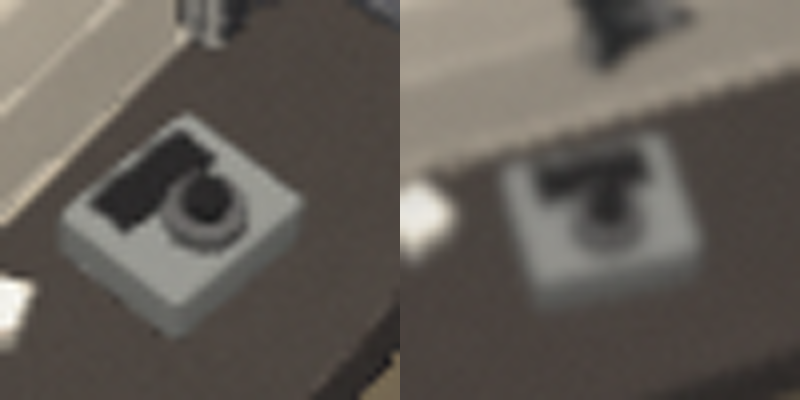

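View pics/e3.png

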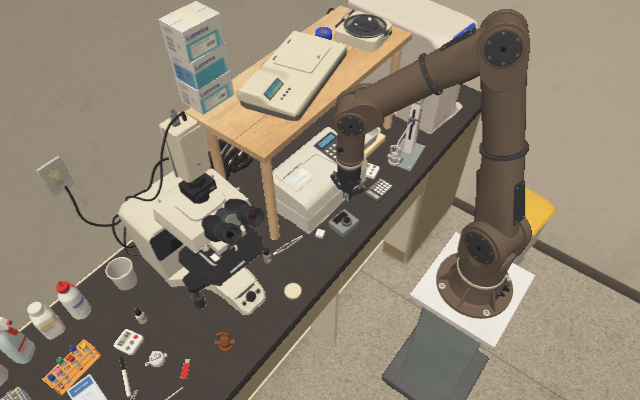

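```bash
python3 -c "
from station import job,observe
print(observe()['t'], observe()['ft_force'].round(2)); print(job.hand_in())"
```

```text
37.475 [-0.01 -0.38  0.22]
the job is handed in; nothing more can be done
None
```

The steel valve body is hanging by its eye on the spring scale's hook, the readout key has been pressed and released, and the job was handed in at about 37.5 s.

**Hanging:** I gripped the eye over its flat sides (39.5 mm opening). I threaded it over the hook tip from the +y side and lowered it in small steps. I let go once the wrist force read about 0 N (−0.03 ± 0.11 N). The lifted weight averaged about 3 N, which matches the roughly 28 mm of hook travel I estimated. Pictures at release, just after backing off, and after the key press show the valve in the same place, with the wire through the eye.

**Key:** I pressed it twice, both times with the valve hanging still. The first press was about 10 mm off centre, because I had assumed the key top was 16 mm lower than it is. The second was close to centre. Both stopped hard at 47.7–47.8 mm (20 N and 16.5 N), about 6 mm below the up position, so the key went fully down. In the last picture it is up again and the arm is clear, with a wrist force of about 0.

**Checks that disagreed:**
- **Cameras:** the two cameras differed by about 6 mm in x. The scene camera matched the fingertips better, so I used that one.
- **Sideways load:** while I was centring the eye, the sideways force briefly reached 5 N. It was down to about 1 N before release.
- **Eye position:** I judged how well the eye sits over the dip from the pictures only, to a few millimetres. I had no direct reading of the hook's travel or speed.

In the last scene picture the small items still look in place and the brown look-alike has not moved. I did not measure them.

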